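# Lock the bayonet stopper into the cleaner jar and carry the jar to its spill tray

### The job

Close the square amber jar where it stands in its bottle nest: take the red-handled stopper from the grey spill tray, set it into the neck, feel for the notches until it drops fully home, and turn it clockwise to lock it. Then lift the jar out of the nest by the stopper's handle alone and set it down upright and gently, flat on the floor of the spill tray, still closed. Leave the small flux bottle and the solder reel where they are.

Things in the scene. Friction and masses are not known exactly. Their poses are not given: they have to be found in the camera images.
- jar: Loose square amber glass jar in the nest, 76 x 76 mm, glass 74 mm high, then a round neck with a ribbed aluminium collar (66 mm across, z 82 to 108 mm); about 0.5 kg. Origin: centre of its underside; x, y square to its sides, z up. The collar is screwed on by hand and does not turn in use: its angle differs each time, one notch lying within 30 deg, either way, of the jar's +x axis.
- jar_mouth (a point): Centre of the jar's mouth, on the collar's flat top; axes as the jar's. The top is a lip 8 mm thick with a 44 mm bore and three notches 120 deg apart, cut from the bore out to 59 mm across, 40 deg wide (15 mm at the bore): find them by touch or sight. Below each notch a stop blocks turning anticlockwise.
- stopper: Loose bayonet stopper, 0.1 kg, upright in the spill tray. Origin: centre of its foot, z up. Tapered white plug: 30 mm across at the foot, 35 at z=4 mm, 41 at z=32 mm; three lugs 120 deg apart, 12 mm wide, z 16 to 22 mm, reaching 26.5 mm from the axis, one along +x under the handle's white pointer; red flange 58 mm across, z 32 to 38 mm; red bar handle 50 (x) x 22 (y) mm, z 38 to 74 mm.
- stopper_seat (a point): Centre of the flange's underside, 32 mm above the foot, axes as the stopper's; fully home it is at the mouth. Lugs riding on the collar's top hold it 16 mm higher; at the notches it can go down those 16 mm. Then a clockwise turn (from above) of 35 to 50 deg puts the lugs under the lip; a stop follows at 55 deg. Locked, it has 2 mm of play up and down.
- stopper_grip (a point): middle of the stopper's bar handle, 60 mm above its foot; axes as the stopper's (fingers close along y)
- nest: Fixed bottle nest: aluminium plate 124 x 124 x 6 mm with four steel corner angles, tops 31 mm over the desk, that hold the jar's foot with 1.5 mm of room on each side so that it cannot turn. Origin: centre of its underside; the jar stands 6 mm above it.
- spill_tray: Fixed low grey plastic tray, 130 x 130 mm outside, 122 x 122 mm inside, rim 18 mm high, floor 5 mm above the desk. Origin: centre of its underside, x and y square to its sides. The stopper stands in it at the start. Tray and nest may be in each other's place.
- flux_bottle: small amber dropper bottle, 33 mm across, 102 mm high, nearer the robot. Origin: centre of its underside.
- solder_reel: copper-coloured reel of solder wire, 56 mm across, 29 mm high, nearer the robot. Origin: centre of its underside.
Things that resemble listed ones, but are neither listed nor needed, are in the scene too. What is shaped like the stopper but pink or purple is not meant.

How it is judged (in metres and radians):
On the way, in this order (a step that is already met when the one before it is completed fails the run):
1. the stopper sits fully home in the neck while the jar stands in its nest (z of stopper_seat in the frame of jar_mouth below 0.003 m and horizontal distance between stopper_seat and jar_mouth below 0.004 m and z of jar in the frame of nest below 0.01 m), for 0.2 s.
2. the jar hangs clear of the nest by its locked stopper, the fingers not touching the jar (z of jar in the frame of nest above 0.034 m and z of stopper_seat in the frame of jar_mouth below 0.005 m and contact force between the fingers and jar below 0.5 N and contact force between the fingers and stopper above 1 N), for 0.2 s.
At the end, for the whole second after the job is handed in: The jar stands at rest, upright (within 3 deg), flat on the floor of the spill tray with its centre within 26 mm of the tray's centre along each side, and the stopper sits fully home in its neck (flange within 4 mm of the mouth in height and sideways), released (x of jar in the frame of spill_tray between -0.026 and 0.026 m and y of jar in the frame of spill_tray between -0.026 and 0.026 m and z of jar in the frame of spill_tray below 0.008 m and angle between jar's own z axis and vertical below 0.05 rad and z of stopper_seat in the frame of jar_mouth below 0.004 m and horizontal distance between stopper_seat and jar_mouth below 0.004 m and linear speed of each of jar, stopper below 0.02 m/s); the robot touches nothing.
It fails at once if the jar is tipped over by more than 30 deg (angle between jar's own z axis and vertical above 0.52 rad).
It fails at once if the jar is banged down on the spill tray (more than 40 N) (contact force between jar and spill_tray above 40 N).
It fails at once if the flux bottle or the solder reel is shifted by more than 30 mm (distance of any of flux_bottle, solder_reel from where it was at the start of the episode above 0.03 m).
It fails at once if the fingers take hold of or push the jar itself instead of the stopper (more than 5 N) (contact force between the fingers and jar above 5 N).
It also fails if it takes over 67 s, if anything falls off the work surface, if the arm or the gripper's body presses on something with over 40 N, if the wrist force passes 120 N, or if a joint passes its speed limit or range.

### The arm

A 6-joint arm with a two-finger parallel gripper is mounted at the origin on the work surface; the furniture and walls round the work are solid. World frame = base frame: x ahead of the robot, y to its left, z up, the work surface at z = 0. Lengths are in m, angles in degrees, forces in N, time in s.
With the tool pointing down it reaches from about 0.35 to 0.875 m from the base axis. Payload 4.2 kg.
Tool frame: the origin (TCP) lies midway between the tips of the shut fingers; the grasp point (between the pads) lies 19 mm behind it; z points along the fingers, y is the line along which they close (so a half turn about z gives the same grasp; the last joint's range is limited). The gripper opens to 87 mm and grips with 3 to 60 N. Pads are 19 mm wide; open, the fingers measure 117 mm over their backs; the gripper's body (75 mm by 190 mm) begins 51 mm behind the grasp point.
Start: joints at [86.666, 22.042, 0.453, 0, -68.411, -14.817], TCP at [0.195, 0.594, 0.223] pointing down, gripper open.
Joint ranges: [-179.83, 179.83], [-69.29, 118.12], [-61.27, 80.66], [-181.25, 117.63], [-171.15, -9.14], [-177.46, 177.46]. Speed limits (degrees/s): [159.86, 159.86, 180, 180, 180, 180].

### API

Orientations are given as a 3x3 rotation matrix whose columns are the frame's x, y, z axes.
In Python, from station import * gives the robot as it stands.
- The arm moves only by the tool move_arm, never from a script. Its argument "targets" is text: rows parted by semicolons, each of 4 numbers parted by spaces: the shift along the world's x, y, z in units of 25 mm (1.0 is 25 mm), then the turn about the world's z in units of 5 degrees (1.0 is 5 degrees). In form: tx ty tz spin; .... A call has 1 to 10 rows; each row shifts and turns the commanded pose from where the row before left it; what a row does not reach is not made up. A row lasts 1/12 s, in which the tool goes at most 41.7 mm and 7.16 degrees, less where a joint would pass 70% of its speed; a pose out of reach is approached as far as the arm can. A call is refused whole if a number of a shift passes 1 or a number of a turn 1, either way. A call with a gripper value outside its range is refused whole. "gripper" is the finger opening in mm, from 0 to 87, set as the call begins (left out, the last holds). The fingers move at their own pace and stop on an object; the grip force is fixed at half the most. Time passes only in rows, so rows that do not move let the fingers close. It gives the time, the measured TCP pose, the force, the opening and the grip force at its end, in the units of the state.
- sense(): the state, without advancing time (a new reading comes with each control period).
- capture(name): name is "scene" or "top" or "wrist"; returns a dict with "image" (400x640x3 uint8, blue, green, red), "fx", "fy", "cx", "cy" (pixels), "world_from_camera" (4x4, takes a point from camera to world coordinates); the wrist camera has in their place "hand_eye" (4x4, takes a point from camera to tool coordinates, whose origin is the TCP and whose axes are the flange's). Camera axes: x right, y up, looking along -z (the intrinsics and any distortion apply to the point x, -y, -z); pixel columns grow to the right and rows downward; lengths in m; the calibration is good to about 2 mm. A picture is of the moment at which its call begins: read the wrist's pose just before it. There is no depth.
- finish_job(): hands the job in; it is judged then, once.
The state is a dict: "time_s": time; "joints": joint angles; "joint_velocities": joint speeds; "effort": joint torques, N m; "tcp_pos": TCP position; "ee_rot": TCP orientation; "wrist_force": force on the tool from outside, world axes, zero at the start; "moment": the same for the moment, N m; "gripper_width": opening from 0.0 (shut) to 1.0 (fully open); "gripper_force": force on a finger pad.
Only numpy, scipy, OpenCV 4.12 (cv2) and the standard library are available. Lean on these libraries where they do the work, as an engineer would, in place of code of your own. Each camera call takes 0.05 s, during which the arm holds its last target. There are 200 camera calls.

## Working session

There is one attempt and no reset: what is moved stays moved. The work goes in short steps, Python scripts to look and compute and a tool call to move; the robot and the scene stay as the last step left them, time stands still between calls to the robot, and variables do not carry over. Pictures are saved under pics/ and viewed, at most 10 in all, crops included, and the job is handed in when it is done.

Besides the shell and the picture viewer there is one more tool, called after "Emit:" in YAML: its name, and indented under it one key for each argument. move_arm: Moves the arm, as the interface text tells. Its arguments: {"type":"object","properties":{"targets":{"type":"string"},"gripper":{"type":"number"}},"required":["targets"]}

```bash
mkdir -p pics; cat > h.py <<'E'
from station import *
import numpy as np, cv2
E
python3 - <<'E'
from h import *
s=sense();print({k:np.round(v,3).tolist() for k,v in s.items()})
for n in("scene","top"):
    c=capture(n);cv2.imwrite(f"pics/{n}.png",c["image"]);print(n,[c[k] for k in("fx","fy","cx","cy")],np.round(c["world_from_camera"],4).tolist(),c.keys())
    np.savez(n+".npz",K=[c[k] for k in("fx","fy","cx","cy")],T=c["world_from_camera"],im=c["image"])
E
```

```text
{'time_s': 0.0, 'joints': [86.664, 22.091, 0.382, -0.03, -68.413, -14.817], 'joint_velocities': [0.003, 0.081, 0.051, -0.016, -0.084, 0.109], 'effort': [0.0, -39.066, 18.74, 4.22, 0.011, -0.0], 'tcp_pos': [0.195, 0.593, 0.221], 'ee_rot': [[0.95, -0.312, -0.001], [-0.312, -0.95, -0.002], [0.0, 0.002, -1.0]], 'wrist_force': [0.364, 0.151, -0.204], 'moment': [0.003, 0.011, 0.052], 'gripper_force': 0.0, 'gripper_width': 1.0}
scene [444.610387858199, 444.610387858199, 327.56911717058773, 199.62449095403701] [[0.4643, 0.6067, -0.6453, -0.2957], [-0.8854, 0.336, -0.3212, -0.5487], [0.0219, 0.7205, 0.6931, 0.9716], [0.0, 0.0, 0.0, 1.0]] dict_keys(['image', 'fx', 'fy', 'cx', 'cy', 'world_from_camera'])
top [363.81760516877677, 363.81760516877677, 326.11594575748967, 198.01108742991002] [[-0.0149, 0.9921, -0.1242, 0.3911], [-0.9998, -0.0128, 0.0174, -0.1276], [0.0157, 0.1244, 0.9921, 0.9333], [0.0, 0.0, 0.0, 1.0]] dict_keys(['image', 'fx', 'fy', 'cx', 'cy', 'world_from_camera'])
```

View pics/scene.png

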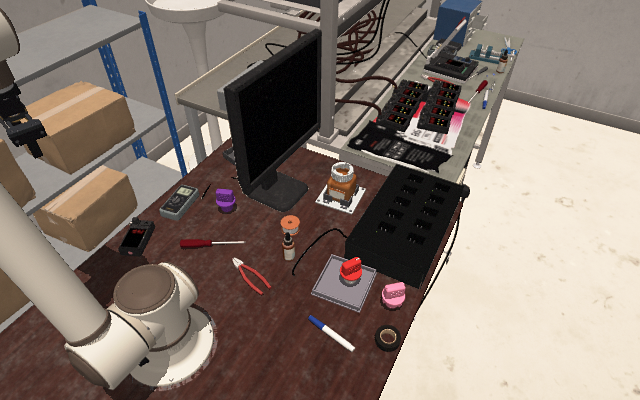

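View pics/top.png

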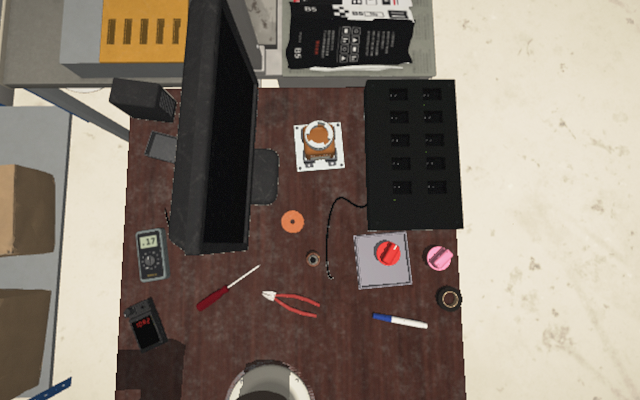

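The scene and top pictures show the nest and jar at top (320,145), with the monitor to its left. The tray is at top (383,260), with the red stopper at (388,252) and the pink decoy at (440,258). I'll enlarge both areas.

```bash
cat >> h.py <<'E'
def ray(K,T,u,v):
    d=T[:3,:3]@np.array([(u-K[2])/K[0],-(v-K[3])/K[1],-1.]);return T[:3,3],d
def at(K,T,u,v,z):
    o,d=ray(K,T,u,v);return o+d*(z-o[2])/d[2]
def proj(K,T,p):
    q=T[:3,:3].T@(np.asarray(p,float)-T[:3,3]);return np.array([K[2]+K[0]*q[0]/-q[2],K[3]-K[1]*q[1]/-q[2]])
def meet(r1,r2):
    A=np.stack([r1[1],-r2[1]],1);t=np.linalg.lstsq(A,r2[0]-r1[0],rcond=None)[0]
    a,b=r1[0]+t[0]*r1[1],r2[0]+t[1]*r2[1];return (a+b)/2,np.linalg.norm(a-b)
def load(n):
    f=np.load(n+".npz");return f["K"],f["T"],f["im"]
E
python3 - <<'E'
from h import *
def crop(im,x,y,w,h):
    return cv2.resize(im[y:y+h,x:x+w],(400,300),interpolation=cv2.INTER_CUBIC)
t=load("top")[2];s=load("scene")[2]
o=np.vstack([np.hstack([crop(t,345,225,80,60+15-15),crop(t,280,115,80,60)]),np.hstack([crop(s,305,250,80,60),crop(s,300,155,80,60)])])
cv2.imwrite("pics/c1.png",o)
K,T,_=load("top")
for n,u,v,z in(("stopper",388,252,.079),("jar",320,135,.114),("box near corner",368,229,.05),("monitor foot",277,200,.0),("reel",292,222,.029),("flux",313,258,.1)):print(n,at(K,T,u,v,z).round(3))
E
```

```text
stopper [ 0.369 -0.285  0.079]
jar [ 0.641 -0.13   0.114]
box near corner [ 0.425 -0.244  0.05 ]
monitor foot [ 0.504 -0.017  0.   ]
reel [ 0.445 -0.058  0.029]
flux [ 0.359 -0.111  0.1  ]
```

View pics/c1.png

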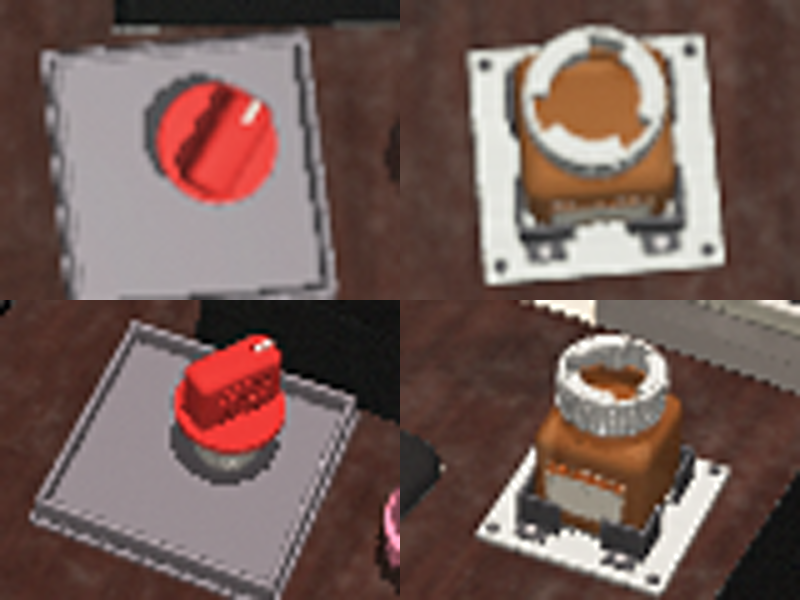

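The crops show the collar notches clearly in the top view, one at about (607,45) around the ring centre (597,95). The stopper's pointer aims up and to the right, roughly -42°. The monitor stands between the arm and the work, so I need its height.

```bash
python3 - <<'E'
from h import *
Kt,Tt,t=load("top");Ks,Ts,s=load("scene")
for uv in((229,97),(242,182),(321,31),(350,235),(415,277)):
    print(uv)
    for z in(0,.05,.1,.2,.3,.35,.4,.45,.5):
        p=at(Ks,Ts,*uv,z);print(z,p[:2].round(3),proj(Kt,Tt,p).round(0))
o=np.hstack([cv2.resize(t[180:270,150:270],(400,300)),cv2.resize(s[20:200,210:450],(400,300))])
cv2.imwrite("pics/c2.png",o)
E
```

```text
(229, 97)
0 [0.951 0.539] [71. 39.]
0.05 [0.887 0.483] [78. 51.]
0.1 [0.823 0.427] [86. 65.]
0.2 [0.695 0.315] [106. 100.]
0.3 [0.566 0.203] [132. 147.]
0.35 [0.502 0.147] [149. 177.]
0.4 [0.438 0.091] [170. 214.]
0.45 [0.374 0.035] [196. 259.]
0.5 [ 0.31  -0.021] [228. 317.]
(242, 182)
0 [0.547 0.185] [199. 185.]
0.05 [0.503 0.147] [207. 199.]
0.1 [0.46  0.109] [216. 215.]
0.2 [0.373 0.034] [239. 254.]
0.3 [ 0.287 -0.042] [270. 307.]
0.35 [ 0.243 -0.079] [290. 341.]
0.4 [ 0.2   -0.117] [315. 382.]
0.45 [ 0.157 -0.155] [345. 434.]
0.5 [ 0.113 -0.193] [383. 500.]
(321, 31)
0 [1.712 0.519] [  97. -202.]
0.05 [1.609 0.464] [ 103. -192.]
0.1 [1.506 0.409] [ 111. -181.]
0.2 [1.299 0.299] [ 129. -153.]
0.3 [1.092 0.189] [ 153. -116.]
0.35 [0.989 0.134] [169. -92.]
0.4 [0.886 0.079] [188. -63.]
0.45 [0.782 0.024] [212. -28.]
0.5 [ 0.679 -0.03 ] [241.  17.]
(350, 235)
0 [ 0.509 -0.225] [357. 197.]
0.05 [ 0.467 -0.241] [367. 211.]
0.1 [ 0.426 -0.258] [377. 227.]
0.2 [ 0.343 -0.291] [403. 267.]
0.3 [ 0.26  -0.325] [438. 320.]
0.35 [ 0.219 -0.341] [460. 354.]
0.4 [ 0.178 -0.358] [488. 396.]
0.45 [ 0.136 -0.375] [522. 447.]
0.5 [ 0.095 -0.391] [565. 513.]
(415, 277)
0 [ 0.457 -0.443] [442. 216.]
0.05 [ 0.419 -0.448] [452. 230.]
0.1 [ 0.38  -0.454] [463. 246.]
0.2 [ 0.302 -0.465] [491. 286.]
0.3 [ 0.225 -0.476] [528. 340.]
0.35 [ 0.186 -0.481] [552. 375.]
0.4 [ 0.147 -0.486] [581. 417.]
0.45 [ 0.109 -0.492] [617. 469.]
0.5 [ 0.07  -0.497] [663. 536.]
```

View pics/c2.png

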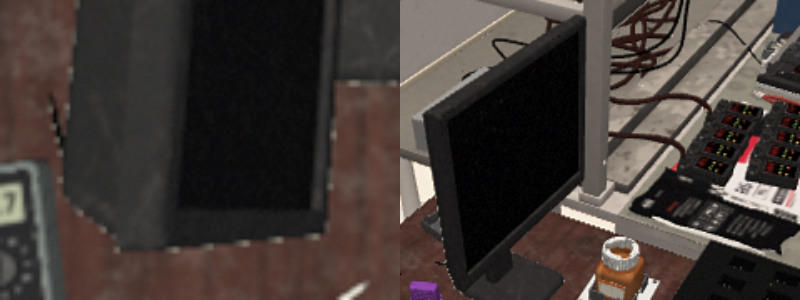

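The monitor's top stands about 0.43 m high with its near edge at x ≈ 0.38, so I'll go over it at z ≈ 0.5.

Emit:
move_arm:
  targets: "0.3 -0.9 1 0;0.3 -0.9 1 0;0.3 -0.9 1 0;0.3 -0.9 1 0;0.3 -0.9 1 0;0.3 -0.9 1 0;0.3 -0.9 1 0;0.3 -0.9 1 0;0.3 -0.9 1 0;0.3 -0.9 1 0"
  gripper: 87

```text
time_s: 0.93
tcp_pos: [0.2697, 0.3673, 0.4735]
ee_rot: [[0.95, -0.311, -0.0], [-0.311, -0.95, -0.0], [-0.0, 0.001, -1.0]]
wrist_force: [0.2, 0.7, -0.0]
gripper_width: 1.006
gripper_force: 0.0
```

Emit:
move_arm:
  targets: "0.4 -1 0.5 -0.5;0.4 -1 0.4 -0.5;0.4 -1 0.3 -0.5;0.4 -1 0.2 -0.5;0.4 -1 0 -0.5;0.4 -1 0 -0.5;0.4 -1 0 -0.5;0.4 -1 0 -0.5;0.4 -1 0 -0.5;0.4 -1 0 -0.5"

```text
time_s: 1.77
tcp_pos: [0.3696, 0.1175, 0.5073]
ee_rot: [[0.728, -0.685, -0.0], [-0.685, -0.728, 0.0], [-0.0, 0.0, -1.0]]
wrist_force: [-0.4, 0.8, 0.2]
gripper_width: 1.001
gripper_force: 0.0
```

Emit:
move_arm:
  targets: "0 -1 0 0;0 -1 0 0;0 -1 0 0;0 -1 0 0;0 -1 0 0;0 -1 0 0;0 -1 0 0;0 -1 0 0;0 -1 0 0;0 -1 0 0"

```text
time_s: 2.6
tcp_pos: [0.3692, -0.1323, 0.5073]
ee_rot: [[0.73, -0.684, -0.0], [-0.684, -0.73, 0.0], [-0.001, 0.0, -1.0]]
wrist_force: [0.3, 0.2, 0.6]
gripper_width: 0.996
gripper_force: 0.0
```

Emit:
move_arm:
  targets: "0 -0.6 -1 0;0 -0.6 -1 0;0 -0.6 -1 0;0 -0.6 -1 0;0 -0.6 -1 0;0 -0.6 -1 0;0 -0.6 -1 0;0 -0.6 -1 0;0 -0.6 -1 0;0 -0.6 -0.2 0"

```text
time_s: 3.43
tcp_pos: [0.367, -0.2804, 0.2727]
ee_rot: [[0.729, -0.685, -0.008], [-0.685, -0.729, 0.005], [-0.009, 0.002, -1.0]]
wrist_force: [-0.5, 0.7, 0.2]
gripper_width: 0.998
gripper_force: 0.0
```

```bash
cat >> h.py <<'E'
def wshot(name):
    s=sense();c=capture("wrist");M=np.eye(4);M[:3,:3]=s["ee_rot"];M[:3,3]=s["tcp_pos"]
    T=M@np.array(c["hand_eye"]);K=[c[k] for k in("fx","fy","cx","cy")]
    np.savez(name+".npz",K=K,T=T,im=c["image"]);cv2.imwrite(f"pics/{name}.png",c["image"]);return s,K,T,[k for k in c if k!="image"]
E
python3 - <<'E'
from h import *
s,K,T,k=wshot("w1");print(k,np.round(s["tcp_pos"],4),np.round(s["joints"],1),K,T.round(4))
E
```

```text
['fx', 'fy', 'cx', 'cy', 'hand_eye'] [ 0.367  -0.2804  0.2727] [-17.2   4.1 -16.   -0.1 -70.5  64.1] [276.0892118983913, 276.0892118983913, 323.3851428297632, 201.84830087463712] [[-0.6845  0.6989  0.2073  0.4217]
 [-0.729  -0.6573 -0.1909 -0.3324]
 [ 0.0028 -0.2818  0.9595  0.4346]
 [ 0.      0.      0.      1.    ]]
```

View pics/w1.png

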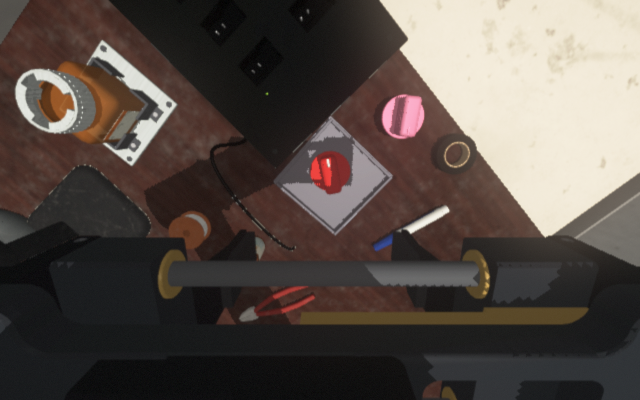

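The wrist view shows the stopper at (330,172) with its pointer up, and the jar ring at (55,100). The TCP sits 0.16 m to one side of the arm's plane, so I need to see how the forearm would pass the monitor.

```bash
python3 - <<'E'
from h import *
im=[capture(n)["image"] for n in("scene","top")]
w=load("w1")[2]
z=cv2.resize(w[120:220,270:400],(390,300),interpolation=cv2.INTER_CUBIC);z2=cv2.resize(w[50:180,0:173],(400,300),interpolation=cv2.INTER_CUBIC)
o=np.zeros((560,800,3),np.uint8)
o[:250,:400]=cv2.resize(im[0],(400,250));o[:250,400:]=cv2.resize(im[1],(400,250));o[260:,:390]=z;o[260:,400:]=z2
cv2.imwrite("pics/c3.png",o)
E
```

```text
(no output)
```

View pics/c3.png

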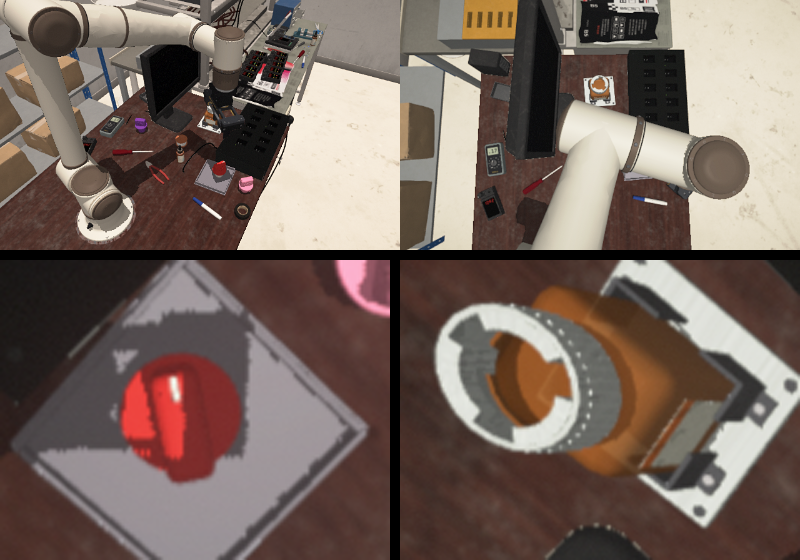

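```bash
python3 - <<'E'
from h import *
Kt,Tt,t=load("top");Ks,Ts,s=load("scene")
print("cap ray top"); 
for z in(.5,.55,.6,.65): print(z,at(Kt,Tt,512,264,z).round(3))
for z in(.27,.3,.4,.45,.5,.55,.6,.65): print(z,proj(Ks,Ts,(.367,-.28,z)).round(0),proj(Kt,Tt,(.367,-.28,z)).round(0))
print("monitor candidates (top px)-> at z")
for uv in((204,243),(171,237),(187,250),(247,250)):
  for z in(.1,.15,.38,.4,.42,.44):print(uv,z,at(Kt,Tt,*uv,z).round(3),proj(Ks,Ts,at(Kt,Tt,*uv,z)).round(0))
E
```

```text
cap ray top
0.5 [ 0.364 -0.354  0.5  ]
0.55 [ 0.367 -0.328  0.55 ]
0.6 [ 0.37  -0.302  0.6  ]
0.65 [ 0.373 -0.276  0.65 ]
0.27 [352. 205.] [405. 256.]
0.3 [353. 196.] [409. 256.]
0.4 [356. 160.] [425. 259.]
0.45 [357. 140.] [436. 260.]
0.5 [359. 119.] [450. 262.]
0.55 [361.  96.] [467. 265.]
0.6 [363.  70.] [489. 268.]
0.65 [365.  42.] [518. 272.]
monitor candidates (top px)-> at z
(204, 243) 0.1 [0.396 0.135 0.1  ] [221. 192.]
(204, 243) 0.15 [0.396 0.12  0.15 ] [223. 181.]
(204, 243) 0.38 [0.395 0.047 0.38 ] [234. 118.]
(204, 243) 0.4 [0.394 0.041 0.4  ] [235. 111.]
(204, 243) 0.42 [0.394 0.034 0.42 ] [236. 105.]
(204, 243) 0.44 [0.394 0.028 0.44 ] [238.  98.]
(171, 237) 0.1 [0.411 0.21  0.1  ] [204. 181.]
(171, 237) 0.15 [0.41 0.19 0.15] [206. 170.]
(171, 237) 0.38 [0.404 0.097 0.38 ] [220. 110.]
(171, 237) 0.4 [0.404 0.089 0.4  ] [221. 104.]
(171, 237) 0.42 [0.403 0.08  0.42 ] [223.  97.]
(171, 237) 0.44 [0.403 0.072 0.44 ] [224.  91.]
(187, 250) 0.1 [0.381 0.173 0.1  ] [207. 191.]
(187, 250) 0.15 [0.382 0.155 0.15 ] [210. 180.]
(187, 250) 0.38 [0.385 0.072 0.38 ] [223. 117.]
(187, 250) 0.4 [0.385 0.065 0.4  ] [224. 110.]
(187, 250) 0.42 [0.385 0.058 0.42 ] [226. 104.]
(187, 250) 0.44 [0.385 0.05  0.44 ] [227.  97.]
(247, 250) 0.1 [0.379 0.038 0.1  ] [246. 207.]
(247, 250) 0.15 [0.38  0.028 0.15 ] [247. 195.]
(247, 250) 0.38 [ 0.383 -0.017  0.38 ] [254. 128.]
(247, 250) 0.4 [ 0.384 -0.021  0.4  ] [255. 121.]
(247, 250) 0.42 [ 0.384 -0.025  0.42 ] [256. 114.]
(247, 250) 0.44 [ 0.384 -0.029  0.44 ] [256. 107.]
```

Both views put the monitor's top at z ≈ 0.43 and y ≈ 0.035–0.08, and the wrist cap about 0.37 m above the TCP. The clearance over the jar will be tight, so I'll check it there. Next I fit the stopper's silhouette in all three views.

```bash
cat >> h.py <<'E'
from scipy.optimize import minimize
def redmask(im):
    h=cv2.cvtColor(im,cv2.COLOR_BGR2HSV);m=((h[...,0]<6)|(h[...,0]>174))&(h[...,1]>165)&(h[...,2]>70)
    return m.astype(np.uint8)
def silh(K,T,p,shape,S=4):
    x,y,z,a=p;a=np.radians(a);R=np.array([[np.cos(a),-np.sin(a)],[np.sin(a),np.cos(a)]])
    m=np.zeros((shape[0]*S,shape[1]*S),np.uint8);th=np.linspace(0,2*np.pi,60)
    fl=np.stack([.029*np.cos(th),.029*np.sin(th)],1);bx=np.array([[sx*.025,sy*.011] for sx in(-1,1) for sy in(-1,1)])
    for P,zs in((fl,(.032,.038)),(bx,(.038,.074))):
        q=np.array([proj(K,T,[*(np.array([x,y])+R@v),z+h]) for v in P for h in zs])
        cv2.fillConvexPoly(m,cv2.convexHull(np.round((q+.5)*S-.5).astype(np.int32)),1)
    return cv2.resize(m.astype(np.float32),None,fx=1/S,fy=1/S,interpolation=cv2.INTER_AREA)
def fit(views,p0,w,zfix=None):
    data=[]
    for n in views:
        K,T,im=load(n);c=proj(K,T,[*p0[:2],p0[2]+.05]).astype(int);u,v=c-w;u,v=max(u,0),max(v,0)
        K=K.copy();K[2]-=u;K[3]-=v;data.append((K,T,redmask(im[v:v+2*w,u:u+2*w]).astype(np.float32)))
    def cost(p):
        if zfix is not None:p=[*p[:2],zfix,p[-1]]
        return sum(np.abs(silh(K,T,p,m.shape)-m).sum()/m.sum() for K,T,m in data)
    q0=np.array(p0 if zfix is None else [*p0[:2],p0[3]],float)
    d=np.array([.006,.006,.006,8] if zfix is None else [.006,.006,8])
    s=np.vstack([q0]+[q0+np.eye(len(q0))[i]*d[i] for i in range(len(q0))])
    r=minimize(cost,q0,method="Nelder-Mead",options=dict(initial_simplex=s,xatol=1e-4,fatol=1e-4));return r.x,r.fun/len(data)
E
python3 - <<'E'
from h import *
p0=[.366,-.284,.005,-42]
for v in(["top","scene","w1"],["top","scene"],["w1"]):print(v,*fit(v,p0,40) if len(v)>1 else fit(v,p0,40,.005))
Kt,Tt,_=load("top")
c=np.array([at(Kt,Tt,*uv,.018) for uv in((353.4,236),(406,231.4),(411.4,283.4),(360,286))]);print(c.round(3),c.mean(0))
s=sense();print(np.round(s["tcp_pos"],4))
E
```

```text
['top', 'scene', 'w1'] [ 3.66243186e-01 -2.92118593e-01 -1.47264782e-03 -3.00690529e+01] 0.21033229430516562
['top', 'scene'] [ 3.66116785e-01 -2.92033580e-01 -6.99389467e-04 -2.89221744e+01] 0.14407919347286224
['w1'] [  0.36379138  -0.29115722 -29.14561415] 0.36789631843566895
[[ 0.409 -0.211  0.018]
 [ 0.418 -0.343  0.018]
 [ 0.29  -0.351  0.018]
 [ 0.286 -0.224  0.018]] [ 0.35087287 -0.28233159  0.018     ]
[ 0.3692 -0.2815  0.2766]
```

Emit:
move_arm:
  targets: "-0.7 0.6 -1 0;-0.2 0.2 -1 0;0 0 0 0;0 0 0 0"

```text
time_s: 3.92
tcp_pos: [0.3473, -0.2608, 0.2283]
ee_rot: [[0.731, -0.683, 0.0], [-0.683, -0.731, -0.001], [0.001, 0.001, -1.0]]
wrist_force: [-0.0, -0.5, 0.3]
gripper_width: 0.999
gripper_force: 0.0
```

```bash
sed -i 's/(h\[...,1\]>165)&(h\[...,2\]>70)/(h[...,1]>150)\&(h[...,2]>90)/' h.py
python3 - <<'E'
from h import *
s,K,T,_=wshot("w2");print(np.round(s["tcp_pos"],4))
p0=[.368,-.287,.005,-42]
for v in(["top","scene","w2"],["w2"],["top"],["scene"]):
    f=fit(v,p0,45) if len(v)>1 else fit(v,p0,45,.005);print(v,f)
p=f[0]
im=load("w2")[2];c=proj(K,T,[.368,-.287,.05]).astype(int);print(c)
im=im[c[1]-60:c[1]+60,c[0]-80:c[0]+80];f=fit(["top","scene","w2"],p0,45)[0]
K=list(K);K[2]-=c[0]-80;K[3]-=c[1]-60
m=redmask(im);sl=silh(K,T,f,m.shape)
o=np.hstack([im,np.dstack([m*255,(sl*255).astype(np.uint8),m*0])]);cv2.imwrite("pics/c4.png",cv2.resize(o,(800,300),interpolation=cv2.INTER_CUBIC))
E
```

```text
[ 0.3473 -0.2608  0.2283]
['top', 'scene', 'w2'] (array([ 3.64682783e-01, -2.92101314e-01,  2.14068061e-03, -2.96665146e+01]), np.float64(0.1276797354221344))
['w2'] (array([  0.36434409,  -0.29194305, -31.79100687]), np.float64(0.10622284561395645))
['top'] (array([  0.36525594,  -0.29099557, -34.64319243]), np.float64(0.1458333283662796))
['scene'] (array([  0.36423379,  -0.29351641, -28.06051088]), np.float64(0.15409207344055176))
[326 158]
```

View pics/c4.png

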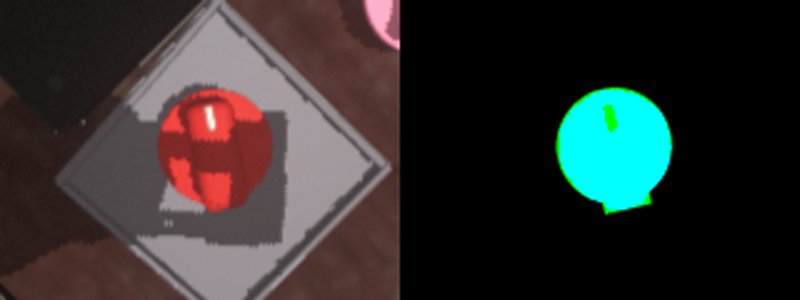

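The crop shows the white pointer from (209,107) to (214,130), and the fitted silhouette matches the flange well. I'll take the yaw from the pointer.

```bash
python3 - <<'E'
from h import *
K,T,_=load("w2")
P=[at(K,T,246+x/2.5,98+y/2.5,.079) for x,y in((209,107),(214,130),(211.5,118),(216,209),(191,205),(232,205),(189,105),(231,105))]
for p in P:d=p[:2]-[.3645,-.292];print(p.round(4),d.round(4),np.degrees(np.arctan2(d[1],d[0])).round(1))
d=P[0]-P[1];print("pointer line",np.degrees(np.arctan2(d[1],d[0])))
for n,uv in(("top",(345+251/5,225+112/5)),("scene",(305+262/5,250+45/5))):
    K,T,_=load(n);d=at(K,T,*uv,.079)[:2]-[.3645,-.292];print(n,d.round(4),np.degrees(np.arctan2(d[1],d[0])))
s=sense();print(np.degrees(np.arctan2(s["ee_rot"][1][0],s["ee_rot"][0][0])))
E
```

```text
[ 0.3825 -0.3046  0.079 ] [ 0.018  -0.0126] -35.0
[ 0.3736 -0.2995  0.079 ] [ 0.0091 -0.0075] -39.3
[ 0.3782 -0.3022  0.079 ] [ 0.0137 -0.0102] -36.6
[ 0.3466 -0.2758  0.079 ] [-0.0179  0.0162] 138.0
[ 0.3558 -0.2687  0.079 ] [-0.0087  0.0233] 110.5
[ 0.3429 -0.2825  0.079 ] [-0.0216  0.0095] 156.2
[ 0.3892 -0.2988  0.079 ] [ 0.0247 -0.0068] -15.3
[ 0.3765 -0.3123  0.079 ] [ 0.012  -0.0203] -59.4
pointer line -30.188736130673473
top [ 0.0153 -0.0101] -33.58878196683328
scene [ 0.0143 -0.0109] -37.20208557008079
-43.06471210557423
```

```bash
python3 - <<'E'
from h import *
r1=ray(*load("w1")[:2],278,165);r2=ray(*load("top")[:2],368,229);r3=ray(*load("scene")[:2],348,237)
print(meet(r1,r2),meet(r2,r3),meet(r1,r3))
r1=ray(*load("w1")[:2],407,42);r2=ray(*load("top")[:2],462,228)
print(meet(r1,r2))
E
```

```text
(array([ 0.42297812, -0.24466501,  0.0433587 ]), np.float64(0.0037483710192536125)) (array([ 0.42687582, -0.24524195,  0.08292465]), np.float64(0.013760497876118636)) (array([ 0.42109346, -0.25568222,  0.09513491]), np.float64(0.001530164555770712))
(array([ 0.41970619, -0.43736945,  0.14439427]), np.float64(0.002468820754041189))
```

Emit:
move_arm:
  targets: "0.3 -0.6 -0.6 0.7;0.4 -0.6 -0.6 0.7;0 0 -0.8 0;0 0 -0.8 0;0 0 -0.2 0;0 0 0 0"

```text
time_s: 4.47
tcp_pos: [0.3654, -0.2915, 0.1528]
ee_rot: [[0.808, -0.59, -0.001], [-0.59, -0.808, -0.0], [-0.0, 0.001, -1.0]]
wrist_force: [-0.5, 0.0, 0.2]
gripper_width: 0.999
gripper_force: 0.0
```

```bash
python3 - <<'E'
from h import *
im=load("scene")[2];g=cv2.cvtColor(im,cv2.COLOR_BGR2GRAY)
for u in(360,375,390,405):print(u,list(zip(range(225,290),g[225:290,u])))
E
```

```text
360 [(225, np.uint8(20)), (226, np.uint8(19)), (227, np.uint8(19)), (228, np.uint8(17)), (229, np.uint8(20)), (230, np.uint8(17)), (231, np.uint8(20)), (232, np.uint8(16)), (233, np.uint8(16)), (234, np.uint8(20)), (235, np.uint8(20)), (236, np.uint8(21)), (237, np.uint8(19)), (238, np.uint8(21)), (239, np.uint8(16)), (240, np.uint8(20)), (241, np.uint8(20)), (242, np.uint8(19)), (243, np.uint8(20)), (244, np.uint8(20)), (245, np.uint8(19)), (246, np.uint8(20)), (247, np.uint8(16)), (248, np.uint8(22)), (249, np.uint8(23)), (250, np.uint8(22)), (251, np.uint8(18)), (252, np.uint8(16)), (253, np.uint8(21)), (254, np.uint8(20)), (255, np.uint8(23)), (256, np.uint8(18)), (257, np.uint8(16)), (258, np.uint8(31)), (259, np.uint8(30)), (260, np.uint8(106)), (261, np.uint8(117)), (262, np.uint8(92)), (263, np.uint8(67)), (264, np.uint8(63)), (265, np.uint8(58)), (266, np.uint8(53)), (267, np.uint8(66)), (268, np.uint8(66)), (269, np.uint8(112)), (270, np.uint8(114)), (271, np.uint8(114)), (272, np.uint8(113)), (273, np.uint8(112)), (274, np.uint8(112)), (275, np.uint8(101)), (276, np.uint8(
[... 3706 characters left out ...]
(19)), (257, np.uint8(20)), (258, np.uint8(17)), (259, np.uint8(19)), (260, np.uint8(19)), (261, np.uint8(21)), (262, np.uint8(20)), (263, np.uint8(18)), (264, np.uint8(19)), (265, np.uint8(15)), (266, np.uint8(26)), (267, np.uint8(21)), (268, np.uint8(18)), (269, np.uint8(20)), (270, np.uint8(20)), (271, np.uint8(18)), (272, np.uint8(24)), (273, np.uint8(19)), (274, np.uint8(20)), (275, np.uint8(24)), (276, np.uint8(20)), (277, np.uint8(24)), (278, np.uint8(23)), (279, np.uint8(21)), (280, np.uint8(23)), (281, np.uint8(21)), (282, np.uint8(16)), (283, np.uint8(20)), (284, np.uint8(48)), (285, np.uint8(51)), (286, np.uint8(63)), (287, np.uint8(119)), (288, np.uint8(94)), (289, np.uint8(71))]
```

```bash
python3 - <<'E'
from h import *
Kt,Tt,t=load("top");Ks,Ts,_=load("scene")
for u,v in((375,268.5),(390,276.5),(405,283.5)):
    b=at(Ks,Ts,u,v,0);print("foot",b.round(3))
    for h in(.04,.06,.08,.1,.12):
        # near edge row in the top image at this y
        print(h,proj(Kt,Tt,[b[0],b[1],h]).round(1),end=" ")
    c=int(proj(Kt,Tt,[b[0],b[1],.07])[0]);print("\n",c,cv2.cvtColor(t,6)[222:236,c])
E
```

```text
foot [ 0.432 -0.337  0.   ]
0.04 [405.3 225.7] 0.06 [407.2 225.3] 0.08 [409.3 224.8] 0.1 [411.4 224.4] 0.12 [413.6 223.9] 
 408 [28 29 26 26 27 29 26 20 48 62 61 63 64 65]
foot [ 0.427 -0.383  0.   ]
0.04 [424.  227.6] 0.06 [426.4 227.2] 0.08 [428.8 226.8] 0.1 [431.4 226.4] 0.12 [434.1 226. ] 
 427 [ 28  30  26  28  27  27  20 100 108  65  67  68  70  68]
foot [ 0.424 -0.427  0.   ]
0.04 [441.7 228.2] 0.06 [444.4 227.8] 0.08 [447.3 227.4] 0.1 [450.3 227. ] 0.12 [453.5 226.6] 
 445 [29 26 25 26 26 29 25 49 68 70 66 64 61 60]
```

```bash
python3 - <<'E'
from h import *
im=load("w2")[2].astype(float);im=np.clip(255*(im/255)**.5,0,255).astype(np.uint8)[:250]
cv2.imwrite("pics/w2g.png",cv2.resize(im,(800,312),interpolation=cv2.INTER_AREA))
E
```

```text
(no output)
```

View pics/w2g.png

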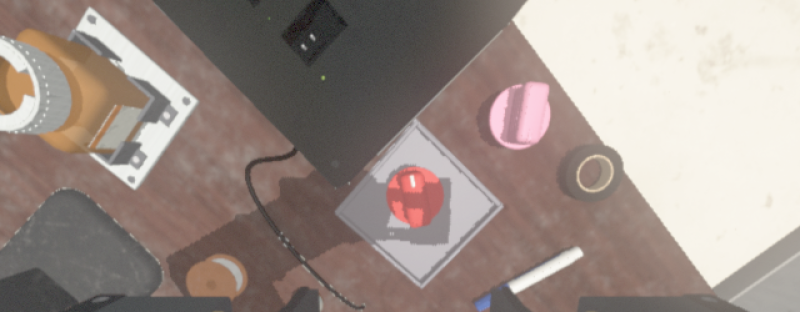

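```bash
python3 - <<'E'
from h import *
Ks,Ts,s=load("scene");g=cv2.cvtColor(s,6);K,T,_=load("w2")
for u,v in((272,149.6),(420,4)):
  for h in(.0,.04,.06,.08,.1,.12,.14):
    p=at(K,T,u,v,h);print(h,p.round(3),proj(Ks,Ts,p).round(1),proj(*load("top")[:2],p).round(1))
for r in range(222,258,2):print(r,g[r,336:364])
E
```

```text
0.0 [ 0.424 -0.236  0.   ] [340.5 256.5] [362.5 230.1]
0.04 [ 0.422 -0.244  0.04 ] [343.3 248.8] [367.5 230.4]
0.06 [ 0.42  -0.248  0.06 ] [344.7 244.9] [370.2 230.6]
0.08 [ 0.419 -0.251  0.08 ] [346.2 240.8] [373.1 230.7]
0.1 [ 0.418 -0.255  0.1  ] [347.7 236.6] [376.  230.9]
0.12 [ 0.417 -0.259  0.12 ] [349.3 232.3] [379.1 231.1]
0.14 [ 0.416 -0.263  0.14 ] [350.9 227.9] [382.4 231.3]
0.0 [ 0.423 -0.495  0.   ] [429.5 294.4] [462.9 229.1]
0.04 [ 0.42  -0.476  0.04 ] [425.  283.1] [461.7 229.5]
0.06 [ 0.419 -0.467  0.06 ] [422.6 277.2] [461.1 229.7]
0.08 [ 0.418 -0.457  0.08 ] [420.3 271.3] [460.4 229.9]
0.1 [ 0.417 -0.448  0.1  ] [417.9 265.2] [459.7 230.1]
0.12 [ 0.416 -0.439  0.12 ] [415.4 259. ] [459.  230.4]
0.14 [ 0.415 -0.429  0.14 ] [412.9 252.6] [458.2 230.6]
222 [72 71 68 66 62 69 63 58 53 55 60 55 56 60 67 65 60 57 64 58 53 75 29 15
 21 18 21 17]
224 [87 88 83 73 63 63 56 58 61 57 56 59 57 60 60 58 58 60 59 56 49 18 11 21
 21 20 16 20]
226 [71 74 71 70 65 60 60 63 59 59 58 57 54 58 61 65 64 66 63 20 19 21 19 15
 19 17 19 21]
228 [23 75 88 86 87 77 79 78 63 58 57 55 55 57 
[... 645 characters left out ...]
 22 19 18 22 18 17 19
 19 21 18 17]
244 [56 64 66 63 62 56 52 58 65 25 19 18 20 20 22 27 24 21 15 19 16 25 20 18
 20 22 18 19]
246 [61 63 61 57 57 51 52 54 54 18 19 21 23 20 19 20 18 24 20 24 28 19 23 19
 20 18 19 18]
248 [61 61 63 57 50 51 52 51 60 21 19 22 24 17 19 21 20 25 17 24 19 19 19 23
 22 26 19 17]
250 [70 69 63 52 47 49 49 54 61 23 21 21 21 23 22 19 23 18 25 19 19 21 25 18
 22 23 23 22]
252 [64 63 61 56 48 49 56 57 57 19 16 19 17 19 23 24 25 19 23 23 21 19 23 18
 16 19 19 19]
254 [52 51 57 53 54 58 61 60 34 18 18 22 18 21 22 20 17 20 21 23 22 23 20 18
 20 20 20 19]
256 [151 170 128  70  52  49  48  52  22  18  19  23  21  23  20  21  20  19
  17  18  15  11  13  20  18  23  19  21]
```

The silhouette's corner at scene (345,242) gives a box height of about 0.07 m, so the gripper body clears it.

Emit:
move_arm:
  targets: "0 0 -0.8 0;0 0 -0.8 0;0 0 -0.8 0;0 0 -0.8 0;0 0 -0.6 0;0 0 -0.3 0;0 0 0 0"

```text
time_s: 5.05
tcp_pos: [0.3655, -0.2913, 0.0502]
ee_rot: [[0.808, -0.589, -0.0], [-0.589, -0.808, -0.0], [0.0, 0.0, -1.0]]
wrist_force: [0.2, 0.7, 0.1]
gripper_width: 0.999
gripper_force: 0.0
```

Emit:
move_arm:
  targets: "0 0 0 0;0 0 0 0;0 0 0 0;0 0 0 0;0 0 0 0;0 0 0 0;0 0 0 0;0 0 0 0"
  gripper: 10

```text
time_s: 5.72
tcp_pos: [0.3647, -0.2911, 0.0501]
ee_rot: [[0.807, -0.59, 0.0], [-0.59, -0.807, -0.0], [0.0, -0.0, -1.0]]
wrist_force: [-0.3, -0.2, 0.6]
gripper_width: 0.477
gripper_force: 0.0
```

Emit:
move_arm:
  targets: "0 0 0 0;0 0 0 0;0 0 0 0;0 0 0 0;0 0 0 0;0 0 0 0;0 0 0 0"

```text
time_s: 6.3
tcp_pos: [0.3646, -0.2911, 0.05]
ee_rot: [[0.807, -0.59, -0.0], [-0.59, -0.807, 0.0], [-0.0, 0.0, -1.0]]
wrist_force: [-0.2, -0.7, -0.5]
gripper_width: 0.249
gripper_force: 30.0
```

Emit:
move_arm:
  targets: "0 0 0.4 0;0 0 0.8 0;0 0 0.8 0;0 0 1 0;0 0 1 0;0 0 1 0;0 0 1 0;0 0 1 0;0 0 1 0"

```text
time_s: 7.05
tcp_pos: [0.3641, -0.2908, 0.2511]
ee_rot: [[0.807, -0.59, -0.0], [-0.59, -0.807, 0.001], [-0.001, -0.0, -1.0]]
wrist_force: [0.9, 0.6, -2.2]
gripper_width: 0.255
gripper_force: 30.0
```

Emit:
move_arm:
  targets: "0.9 0.7 0.2 0;1 0.74 0.2 0;1 0.74 0.2 0;1 0.74 0.2 0;1 0.74 0.2 0;1 0.74 0.2 0;1 0.74 0.2 0;1 0.74 0 0;1 0.74 0 0;0.7 0.6 0 0"

```text
time_s: 7.88
tcp_pos: [0.6062, -0.109, 0.2841]
ee_rot: [[0.808, -0.589, -0.001], [-0.589, -0.808, 0.0], [-0.001, 0.0, -1.0]]
wrist_force: [-0.7, 0.1, -0.5]
gripper_width: 0.248
gripper_force: 30.0
```

Emit:
move_arm:
  targets: "0 0 0 0;0 0 0 0;0 0 0 0"

```text
time_s: 8.13
tcp_pos: [0.6041, -0.1107, 0.2844]
ee_rot: [[0.807, -0.59, -0.002], [-0.59, -0.807, 0.0], [-0.001, 0.001, -1.0]]
wrist_force: [0.1, 0.0, -0.4]
gripper_width: 0.251
gripper_force: 30.0
```

```bash
python3 - <<'E'
from h import *
s,K,T,_=wshot("w3");print(np.round(s["tcp_pos"],4),np.round(s["joints"],1))
o=np.zeros((600,800,3),np.uint8)
o[:250,:400]=cv2.resize(capture("scene")["image"],(400,250));o[:250,400:]=cv2.resize(capture("top")["image"],(400,250))
o[250:,120:680]=cv2.resize(load("w3")[2],(560,350),interpolation=cv2.INTER_AREA)
cv2.imwrite("pics/c5.png",o)
c=proj(K,T,[.636,-.13,.114]);print(c)
E
```

```text
[ 0.6041 -0.1107  0.2844] [  4.7  19.1   4.9  -0.  -75.9  49.2]
[319.76371444 155.11924101]
```

View pics/c5.png

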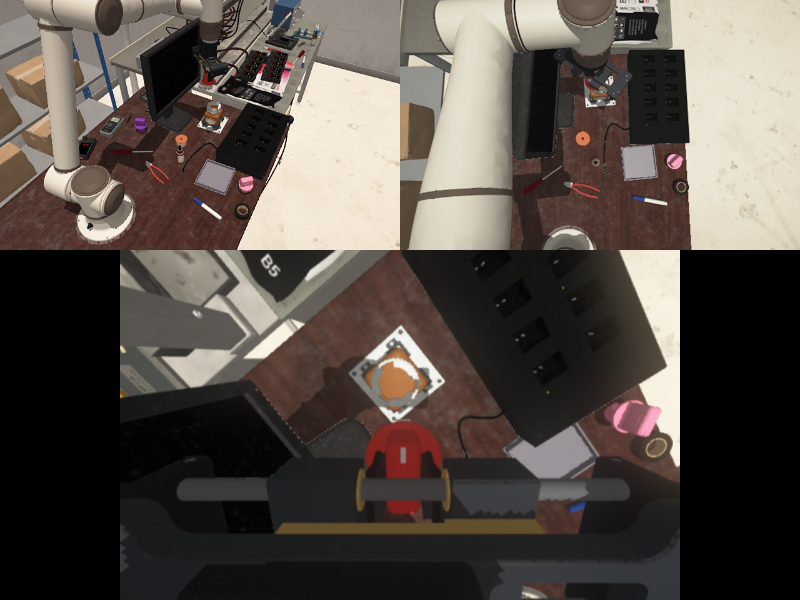

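The wrist view shows the held stopper with its pointer up and the jar ring at w3 (314,146). For my last picture I'll warp three views onto the plane of the mouth.

```bash
python3 - <<'E'
from h import *
K3,T3,_=load("w3");c=at(K3,T3,314,146,.114)[:2];print(c)
tiles=[]
for n,z in(("w3",.114),("top",.114),("scene",.114),("w3",.031)):
    K,T,im=load(n);S=4. if z>.1 else 2.
    # tile px (i,j): world x = c0 + (150-j)/S mm, y = c1 + (200-i)/S mm
    src=np.float32([[0,0],[400,0],[400,300],[0,300]])
    dst=np.float32([proj(K,T,[c[0]+(150-j)/S/1e3,c[1]+(200-i)/S/1e3,z]) for i,j in src])
    H=cv2.getPerspectiveTransform(dst,src)
    t=cv2.warpPerspective(im,H,(400,300),flags=cv2.INTER_CUBIC);t=np.clip(255*(t/255.)**.7,0,255).astype(np.uint8)
    cv2.drawMarker(t,(200,150),(255,0,255),cv2.MARKER_CROSS,12,1);tiles.append(t)
cv2.imwrite("pics/c6.png",np.vstack([np.hstack(tiles[:2]),np.hstack(tiles[2:])]))
E
```

```text
[ 0.64866902 -0.13083958]
```

View pics/c6.png

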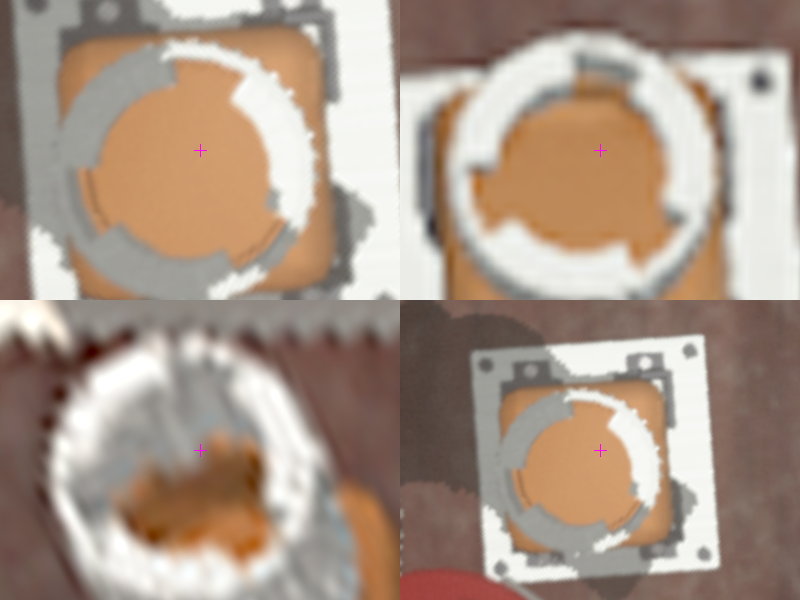

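In the first tile the ring is centred at (187.5,170), which puts the mouth at about (0.644,-0.127). The notch middles come out at -13°, 108° and -134°, so they agree on -13°. Before descending I'll measure numerically how far the wrist tube hangs below, against the monitor's top.

```bash
python3 - <<'E'
from h import *
Ks,Ts,s0=load("scene");Kt,Tt,t0=load("top")
s1=capture("scene")["image"];t1=capture("top")["image"];cv2.imwrite("pics/s1.png",s1);cv2.imwrite("pics/t1.png",t1)
s=sense();j1=np.radians(s["joints"][0]);p=s["tcp_pos"];l=np.array([-np.sin(j1),np.cos(j1),0])
def runs(a,b,ax,k):
    d=np.abs(a.astype(int)-b).max(2)>25
    v=d[:,k] if ax else d[k];e=np.flatnonzero(np.diff(np.r_[0,v.astype(int),0]));return [(x,y) for x,y in e.reshape(-1,2) if y-x>3]
for L in(.0,.04,.08,.12,.16,.2):
    M=np.array([p[0],p[1],0])+L*l
    print("L",L,M[:2].round(3),"scene",[(z,proj(Ks,Ts,[*M[:2],z]).round(0).tolist()) for z in(.45,.5,.55,.6,.65,.7)])
    print("   top",[(z,proj(Kt,Tt,[*M[:2],z]).round(0).tolist()) for z in(.55,.6,.65)])
for u in range(230,370,10):print("scene col",u,runs(s1,s0,1,u))
for v in(5,20,40,60):print("top row",v,runs(t1,t0,0,v))
g=cv2.cvtColor(s1,6)
for u in(250,270,290,310,330):print(u,g[0:110:3,u])
# monitor top edge far/near in initial scene
E
```

```text
L 0.0 [ 0.604 -0.111] scene [(0.45, [335.0, 69.0]), (0.5, [336.0, 50.0]), (0.55, [337.0, 29.0]), (0.6, [338.0, 6.0]), (0.65, [339.0, -18.0]), (0.7, [340.0, -43.0])]
   top [(0.55, [303.0, 52.0]), (0.6, [301.0, 25.0]), (0.65, [298.0, -10.0])]
L 0.04 [ 0.601 -0.071] scene [(0.45, [320.0, 66.0]), (0.5, [321.0, 47.0]), (0.55, [321.0, 26.0]), (0.6, [321.0, 3.0]), (0.65, [321.0, -20.0]), (0.7, [322.0, -46.0])]
   top [(0.55, [267.0, 55.0]), (0.6, [260.0, 28.0]), (0.65, [250.0, -7.0])]
L 0.08 [ 0.598 -0.032] scene [(0.45, [306.0, 63.0]), (0.5, [305.0, 43.0]), (0.55, [305.0, 23.0]), (0.6, [305.0, 0.0]), (0.65, [304.0, -23.0]), (0.7, [304.0, -49.0])]
   top [(0.55, [231.0, 58.0]), (0.6, [219.0, 32.0]), (0.65, [203.0, -3.0])]
L 0.12 [0.594 0.008] scene [(0.45, [291.0, 60.0]), (0.5, [290.0, 40.0]), (0.55, [290.0, 20.0]), (0.6, [289.0, -2.0]), (0.65, [288.0, -26.0]), (0.7, [287.0, -51.0])]
   top [(0.55, [195.0, 61.0]), (0.6, [178.0, 35.0]), (0.65, [154.0, 1.0])]
L 0.16 [0.591 0.048] scene [(0.45, [277.0, 56.0]), (0.5, [276.0, 37.0]), (0.55, [275.0, 17.0]), (0.6, [273.0, -5.0]), (0.65, [272.0, -
[... 2891 characters left out ...]
23 124 124 131 112 165  45  45  38  29  16   6   3   5   5   3   3   9
   2]
270 [142 113 109 103 100 100 111  99 128 127 163 118 116 112 122 124 124  23
 126  55  48  46  25  20   1   2   1  15   0   4   1   1   0   7   3   1
   3]
290 [198 180 159 136 117 112  62  72 106  93 118 121 124 122 123  46  49  44
  28   3   2  10   3   5   0   3   0   0   2   4   3   5   6   1   0   5
   1]
310 [217 200 184 162 141 119 113 105  73 115 103  51  44  28  23   6   9   0
  10   2   2   0   0   0   4  26  30  27  14  47  16   2   1   4   3   2
   3]
330 [133 133 135 135 134 135 137 137 138 137 136 138  56  69  51  49  49  48
  54  54  54  55 103  18  19  15  13  14  17  12  20  16  36  58  31  58
  95]
```

```bash
python3 - <<'E'
from h import *
Kt,Tt,t=load("top");Ks,Ts,s=load("scene")
for (a,b) in(((171,237),(225,88)),((204,243),(237,91)),((247,250),(250,191))):print(meet(ray(Kt,Tt,*a),ray(Ks,Ts,*b)))
gt=cv2.cvtColor(t,6)
for r in(60,120,180,230):print("top row",r,[(c,int(gt[r,c])) for c in range(160,262,3)])
gs=cv2.cvtColor(s,6)
for c in(245,270,295,315):
    v=gs[:,c].astype(int);print("scene col",c,v[20:120:2])
E
```

```text
(array([0.40282645, 0.06869099, 0.44822952]), np.float64(0.0006503030517809536))
(array([0.39317793, 0.0242694 , 0.45771159]), np.float64(0.003795003756346597))
(array([0.38175697, 0.02232231, 0.1670702 ]), np.float64(0.006099410166797925))
top row 60 [(160, 151), (163, 153), (166, 151), (169, 155), (172, 157), (175, 153), (178, 155), (181, 156), (184, 50), (187, 45), (190, 48), (193, 48), (196, 47), (199, 45), (202, 52), (205, 52), (208, 53), (211, 51), (214, 35), (217, 22), (220, 15), (223, 15), (226, 13), (229, 13), (232, 13), (235, 13), (238, 13), (241, 15), (244, 28), (247, 29), (250, 73), (253, 82), (256, 84), (259, 82)]
top row 120 [(160, 27), (163, 25), (166, 27), (169, 29), (172, 27), (175, 69), (178, 57), (181, 47), (184, 48), (187, 48), (190, 48), (193, 50), (196, 56), (199, 53), (202, 53), (205, 55), (208, 46), (211, 31), (214, 18), (217, 14), (220, 11), (223, 12), (226, 11), (229, 14), (232, 13), (235, 11), (238, 9), (241, 12), (244, 11), (247, 13), (250, 13), (253, 56), (256, 45), (259, 59)]
top row 180 [(160, 67), (163, 76), (166, 67), (169, 65), (172, 74), (175, 43), 
[... 866 characters left out ...]
3   8   5   0   4   5   5   7   3   3   1   1]
scene col 270 [103  92 126 126 128 164 132 111 116 118 113 121  21 125 125 102   9 126
 129  40  48  46  41  25  22  18   1   0   9   0  24   6   2   1   2   8
   0   2   4   8   3   1   6   3   1   3   8   0   0   0]
scene col 295 [179 120 113 105  95 121 124 121 122 123  88  42  48  48  34  27  22   8
   5   0   3   5   7   1   6   0   1   0   1   3   6   0   5   6   2   3
   1   2  10   7   4   2   3   5   2   3   2   8   0   8]
scene col 315 [ 95 186 183 127  87  44  47  30  28  28   5   1   1   2   0   0   7   0
   3   6   3   5   1   0   2   2   0   4   5   1   0   0   3   5   7   4
   0   4   7   5   2   0   1   0   2   0   3   0   2   0]
```

The monitor's top is at z ≈ 0.45 and the forearm will pass over it, so I'll go down carefully and watch the joint torques. First I align over the jar and turn to the notch at -13°.

Emit:
move_arm:
  targets: "0.4 -0.15 0 0.9;0.4 -0.2 0 0.9;0.4 -0.15 0 0.9;0.4 -0.15 0 1;0 0 0 0.95;0 0 -0.5 0;0 0 -0.5 0;0 0 -0.5 0;0 0 0 0;0 0 0 0"

```text
time_s: 9.22
tcp_pos: [0.6442, -0.1273, 0.2473]
ee_rot: [[0.975, -0.224, -0.001], [-0.224, -0.975, -0.0], [-0.001, 0.001, -1.0]]
wrist_force: [0.5, -0.5, 0.2]
gripper_width: 0.246
gripper_force: 30.0
```

```bash
cat > st.py <<'E'
from h import *
s=sense();print(s["time_s"],"p",np.round(s["tcp_pos"],4),"yaw",round(float(np.degrees(np.arctan2(s["ee_rot"][1][0],s["ee_rot"][0][0]))),2),"j",np.round(s["joints"],2),"eff",np.round(s["effort"],2),"F",np.round(s["wrist_force"],2),"M",np.round(s["moment"],2))
E
python3 st.py; python3 - <<'E'
from h import *
Ks,Ts,s0=load("scene");s1=capture("scene")["image"]
d=np.abs(s1.astype(int)-s0).max(2)>25
for u in range(240,340,10):
    e=np.flatnonzero(np.diff(np.r_[0,d[:160,u].astype(int),0])).reshape(-1,2);print(u,[tuple(map(int,x)) for x in e if x[1]-x[0]>3])
E
```

```text
9.2167 p [ 0.6442 -0.1273  0.2473] yaw -12.93 j [ 2.910e+00  2.439e+01  7.670e+00  1.000e-02 -7.335e+01  7.416e+01] eff [ 1.000e-02 -4.141e+01  1.912e+01  4.220e+00  7.000e-02  0.000e+00] F [ 0.49 -0.53  0.16] M [-0.04  0.    0.02]
240 [(0, 4), (8, 17), (25, 39)]
250 [(0, 6), (14, 36)]
260 [(0, 8), (22, 33)]
270 [(2, 10), (11, 15), (24, 31)]
280 [(4, 10), (13, 18)]
290 [(16, 20), (156, 160)]
300 [(0, 14), (18, 30)]
310 [(0, 9), (11, 25)]
320 [(0, 25), (29, 35)]
330 [(0, 28), (72, 112)]
```

Emit:
move_arm:
  targets: "0 0 -0.4 0;0 0 -0.4 0;0 0 -0.4 0;0 0 -0.4 0;0 0 0 0;0 0 0 0"

```text
time_s: 9.77
tcp_pos: [0.6444, -0.1269, 0.2068]
ee_rot: [[0.975, -0.223, -0.001], [-0.223, -0.975, -0.0], [-0.001, 0.001, -1.0]]
wrist_force: [-0.2, -1.0, -1.4]
gripper_width: 0.251
gripper_force: 30.0
```

```bash
python3 st.py
```

```text
9.7667 p [ 0.6444 -0.1269  0.2068] yaw -12.89 j [ 2.950e+00  2.577e+01  4.050e+00  1.000e-02 -6.836e+01  7.416e+01] eff [  0.   -42.77  19.05   4.22   0.1    0.  ] F [-0.2  -0.99 -1.42] M [-0.04 -0.01  0.02]
```

Emit:
move_arm:
  targets: "0 0 -0.2 0;0 0 -0.1 0;0 0 0 0"

```text
time_s: 10.02
tcp_pos: [0.6484, -0.1268, 0.2055]
ee_rot: [[0.975, -0.223, 0.012], [-0.223, -0.975, 0.0], [0.012, -0.003, -1.0]]
wrist_force: [-1.1, -0.3, -1.0]
gripper_width: 0.245
gripper_force: 30.0
```

```bash
python3 st.py
```

```text
10.0167 p [ 0.6484 -0.1268  0.2055] yaw -12.89 j [ 2.950e+00  2.581e+01  3.920e+00  3.000e-02 -6.742e+01  7.416e+01] eff [  0.08 -31.19   8.99   4.02   0.16  -0.  ] F [-1.05 -0.32 -0.98] M [-0.02  0.04  0.02]
```

The torques jumped with the wrist force at zero, so the forearm touched something, most likely the monitor. I'm backing up at once and checking whether the monitor moved.

Emit:
move_arm:
  targets: "0 0 0.4 0;0 0 0.8 0;0 0 0.8 0;0 0 0 0;0 0 0 0"

```text
time_s: 10.43
tcp_pos: [0.6432, -0.1268, 0.2479]
ee_rot: [[0.975, -0.223, -0.005], [-0.223, -0.975, 0.0], [-0.005, 0.001, -1.0]]
wrist_force: [0.1, -0.1, -1.5]
gripper_width: 0.247
gripper_force: 30.0
```

```bash
python3 st.py; python3 - <<'E'
from h import *
for n in("scene","top"):
    K,T,a=load(n);c=capture(n);b=c["image"];print(n,"cam moved",np.abs(np.array(c["world_from_camera"])-T).max())
    ga,gb=[cv2.cvtColor(x,6) for x in(a,b)]
    for nm,(x,y,w,h) in dict(scene=dict(bottomcorner=(236,165,30,30),nearedge=(225,80,25,40),nest=(315,180,50,28),mid=(270,165,30,30)),top=dict(bottomright=(230,225,35,35),foot=(250,150,35,60),leftend=(160,222,40,35))) [n].items():
        t=ga[y:y+h,x:x+w];r=cv2.matchTemplate(gb[y-8:y+h+8,x-8:x+w+8],t,cv2.TM_CCOEFF_NORMED);_,v,_,l=cv2.minMaxLoc(r);print(n,nm,round(v,3),np.array(l)-8)
E
```

```text
10.4333 p [ 0.6432 -0.1268  0.2479] yaw -12.91 j [ 2.940e+00  2.438e+01  7.740e+00 -2.000e-02 -7.364e+01  7.416e+01] eff [-3.000e-02 -4.383e+01  2.079e+01  4.700e+00  8.000e-02 -0.000e+00] F [ 0.13 -0.05 -1.52] M [ 0.   -0.03 -0.05]
scene cam moved 0.0
scene bottomcorner 0.993 [0 0]
scene nearedge 0.997 [0 0]
scene nest 0.879 [0 0]
scene mid 0.424 [-4  4]
top cam moved 0.0
top bottomright 0.863 [0 0]
top foot 0.897 [0 0]
top leftend 0.479 [4 8]
```

The monitor hasn't moved. In this arm configuration the wrist housing fouls its top about 8 cm before the stopper is home, and I found no other vertical solution within the joint ranges. A leaning tool could work: gripped about the closing axis, the stopper stays upright while the wrist moves off toward -y. First I'll see how the interface behaves at the reach limit, over free space to the right.

Emit:
move_arm:
  targets: "-0.9 -0.9 0.5 0;-0.95 -0.9 0.5 0;-0.95 -0.9 0.5 0;-0.95 -0.9 0.3 0;-0.95 -0.9 0 0;-0.95 -0.9 0 0;-0.95 -0.9 0 0;-0.95 -0.9 0 0;-0.95 -0.9 0 0;-0.95 -0.9 0 0"

```text
time_s: 11.37
tcp_pos: [0.406, -0.352, 0.2927]
ee_rot: [[0.975, -0.223, -0.004], [-0.223, -0.975, 0.002], [-0.005, -0.001, -1.0]]
wrist_force: [-1.0, -0.3, -1.4]
gripper_width: 0.251
gripper_force: 30.0
```

Emit:
move_arm:
  targets: "-0.5 -1 0 0;-0.5 -1 0 0;0 -1 0 0;0 -1 0 0;0 -1 0 0;0 -1 0 0;0 -1 0 0;0 -1 0 0;0 -1 0 0;0 -1 0 0"

```text
time_s: 12.2
tcp_pos: [0.3826, -0.6022, 0.2918]
ee_rot: [[0.975, -0.223, -0.004], [-0.223, -0.975, 0.004], [-0.005, -0.003, -1.0]]
wrist_force: [-0.2, -0.7, -0.5]
gripper_width: 0.25
gripper_force: 30.0
```

Emit:
move_arm:
  targets: "0 -1 0 0;0 -1 0 0;0 -1 0 0;0 -1 0 0;0 -1 0 0;0 -1 0 0;0 -1 0 0;0 -1 0 0"

```text
time_s: 12.87
tcp_pos: [0.383, -0.798, 0.2922]
ee_rot: [[0.975, -0.224, -0.003], [-0.224, -0.975, 0.005], [-0.004, -0.004, -1.0]]
wrist_force: [0.2, -2.9, -0.2]
gripper_width: 0.248
gripper_force: 30.0
```

```bash
python3 st.py
```

```text
12.8667 p [ 0.383  -0.798   0.2922] yaw -12.94 j [-5.3960e+01  5.6090e+01  7.3050e+01 -1.0000e-02 -1.0728e+02  1.3102e+02] eff [ -0.11 -69.43  15.13   4.22   0.59  -0.07] F [ 0.19 -2.91 -0.17] M [-0.26 -0.14 -0.  ]
```

Emit:
move_arm:
  targets: "0 -1 0 0;0 -1 0 0;0 -1 0 0;0 -1 0 0;0 -1 0 0;0 -1 0 0"

```text
time_s: 13.37
tcp_pos: [0.3489, -0.8683, 0.2578]
ee_rot: [[0.974, -0.224, 0.028], [-0.222, -0.972, -0.074], [0.043, 0.066, -0.997]]
wrist_force: [-0.3, -1.1, -1.2]
gripper_width: 0.253
gripper_force: 30.0
```

Emit:
move_arm:
  targets: "0 0 0 0;0 0 0 0;0 0 0 0"

```text
time_s: 13.62
tcp_pos: [0.3498, -0.8672, 0.2568]
ee_rot: [[0.974, -0.224, 0.026], [-0.222, -0.973, -0.071], [0.041, 0.063, -0.997]]
wrist_force: [0.0, 0.3, -1.4]
gripper_width: 0.254
gripper_force: 30.0
```

```bash
python3 st.py
```

```text
13.6167 p [ 0.3498 -0.8672  0.2568] yaw -12.81 j [ -57.91   62.05   80.65    0.9  -104.37  135.28] eff [-7.500e-01 -6.669e+01  1.974e+01  4.260e+00  2.000e-01 -1.000e-02] F [ 0.02  0.3  -1.36] M [0.2  0.03 0.02]
```

At the reach limit the tool tilted by 4.3°. I'll see whether the tilt stays when the arm comes back.

Emit:
move_arm:
  targets: "0 1 0 0;0 1 0 0;0 1 0 0;0 1 0 0;0 0 0 0;0 0 0 0"

```text
time_s: 14.12
tcp_pos: [0.3521, -0.7793, 0.2592]
ee_rot: [[0.975, -0.222, 0.026], [-0.219, -0.973, -0.07], [0.041, 0.063, -0.997]]
wrist_force: [-0.5, 0.3, -0.4]
gripper_width: 0.25
gripper_force: 30.0
```

```bash
python3 st.py
```

```text
14.1167 p [ 0.3521 -0.7793  0.2592] yaw -12.69 j [-54.51  44.35  43.94   1.12 -85.43 131.7 ] eff [ 4.800e-01 -5.887e+01  1.947e+01  4.370e+00  1.300e-01 -1.000e-02] F [-0.54  0.26 -0.36] M [ 0.04  0.01 -0.02]
```

The tilt stays in the commanded pose, as the interface text says ("from where the row before left it"). So the plan is:

1. Put the stopper back in the tray at a suitable angle.
2. Build about 20° of lean at the reach limit.
3. Regrip the stopper about the closing axis.

With the pointer going in at 107°, the wrist leans toward -y all through the lock.

I'll go back to the tray, turning on the way.

Emit:
move_arm:
  targets: "0 1 0 -1;0 1 0 -1;0 1 0 -1;0 1 0 -1;0 1 0 -1;0 1 0 -1;0 1 0 -1;0 1 0 -1;0 1 0 -1;0 1 0 -1"

```text
time_s: 14.95
tcp_pos: [0.3525, -0.5314, 0.2573]
ee_rot: [[0.452, -0.891, -0.034], [-0.891, -0.45, -0.065], [0.043, 0.06, -0.997]]
wrist_force: [0.2, 0.4, -0.7]
gripper_width: 0.248
gripper_force: 30.0
```

Emit:
move_arm:
  targets: "0 0.95 0 -1;0 0.95 0 -1;0 0.95 0 -1;0 0.95 0 -1;0 0.95 0 -1;0 0.95 0 -1;0 0.95 0 -1;0 0.95 0 -1;0 0.95 0 -1;0 0.95 0 -1"

```text
time_s: 15.78
tcp_pos: [0.3532, -0.2934, 0.2576]
ee_rot: [[-0.392, -0.918, -0.068], [-0.919, 0.394, -0.014], [0.039, 0.057, -0.998]]
wrist_force: [1.0, 0.1, -0.3]
gripper_width: 0.253
gripper_force: 30.0
```

Emit:
move_arm:
  targets: "0 0 -0.3 -1;0 0 -0.3 -1;0 0 -0.3 -1;0 0 -0.3 -1;0 0 -0.3 -1;0 0 -0.3 -1;0 0 -0.3 -1;0 0 -0.3 -1;0 0 -0.3 -1;0 0 -0.3 -1"

```text
time_s: 16.62
tcp_pos: [0.3537, -0.2948, 0.1821]
ee_rot: [[-0.956, -0.289, -0.051], [-0.291, 0.956, 0.045], [0.036, 0.058, -0.998]]
wrist_force: [-0.6, -0.3, -0.6]
gripper_width: 0.251
gripper_force: 30.0
```

Emit:
move_arm:
  targets: "0 0 -0.2 -1;0 0 -0.2 -1;0 0 -0.2 -1;0 0 -0.2 -1;0 0 -0.2 -1;0 0 0 -1;0 0 0 -1;0 0 0 -1;0 0 0 -1;0 0 0 -1"

```text
time_s: 17.45
tcp_pos: [0.3537, -0.295, 0.1574]
ee_rot: [[-0.837, 0.547, 0.004], [0.545, 0.835, 0.071], [0.035, 0.062, -0.997]]
wrist_force: [1.0, -0.1, -0.3]
gripper_width: 0.251
gripper_force: 30.0
```

```bash
python3 st.py
```

```text
17.45 p [ 0.3537 -0.295   0.1574] yaw 146.93 j [-22.3   11.   -23.92  -4.63 -56.48 -98.23] eff [  0.09 -26.79  16.56   3.7   -0.18   0.66] F [ 1.   -0.08 -0.34] M [-0.19 -0.12  0.06]
```

Emit:
move_arm:
  targets: "0 0.1 -0.6 -1;0 0.1 -0.6 -1;0 0.1 -0.6 -1;0 0 -0.6 -1;0 0 -0.6 -1;0 0 -0.5 -0.4;0 0 -0.4 0;0 0 -0.2 0;0 0 -0.1 0;0 0 0 0"

```text
time_s: 18.28
tcp_pos: [0.3524, -0.2868, 0.0512]
ee_rot: [[-0.502, 0.864, 0.034], [0.864, 0.5, 0.064], [0.038, 0.062, -0.997]]
wrist_force: [-0.0, 0.1, -1.9]
gripper_width: 0.253
gripper_force: 30.0
```

Emit:
move_arm:
  targets: "0 0 0 0;0 0 0 0;0 0 0 0;0 0 0 0;0 0 0 0;0 0 0 0"
  gripper: 60

```text
time_s: 18.78
tcp_pos: [0.3511, -0.2863, 0.0512]
ee_rot: [[-0.502, 0.864, 0.034], [0.864, 0.499, 0.065], [0.039, 0.061, -0.997]]
wrist_force: [-0.1, 0.8, -0.1]
gripper_width: 0.615
gripper_force: 0.0
```

```bash
python3 st.py
```

```text
18.7833 p [ 0.3511 -0.2863  0.0512] yaw 120.17 j [ -21.65   18.46  -32.58   -6.65  -38.73 -123.07] eff [ 0.000e+00 -2.935e+01  1.223e+01  2.680e+00 -8.000e-02 -1.000e-02] F [-0.13  0.75 -0.11] M [-0.18 -0.07  0.02]
```

Emit:
move_arm:
  targets: "0 0 0.8 0;0 0 1 0;0 0 1 0;0 0 1 0;0 -1 1 0;0 -1 1 0;0 -1 1 0;0 -1 1 0;0 -1 1 0;0 -1 1 0"

```text
time_s: 19.62
tcp_pos: [0.3505, -0.4371, 0.2973]
ee_rot: [[-0.502, 0.864, 0.033], [0.864, 0.499, 0.065], [0.039, 0.061, -0.997]]
wrist_force: [0.5, -0.4, -0.6]
gripper_width: 0.693
gripper_force: 0.0
```

Emit:
move_arm:
  targets: "0 -1 0 0;0 -1 0 0;0 -1 0 0;0 -1 0 0;0 -1 0 0;0 -1 0 0;0 -1 0 0;0 -1 0 0;0 -1 0 0;0 -1 0 0"

```text
time_s: 20.45
tcp_pos: [0.3507, -0.6872, 0.2955]
ee_rot: [[-0.502, 0.864, 0.033], [0.864, 0.499, 0.066], [0.04, 0.061, -0.997]]
wrist_force: [1.6, -0.4, -0.5]
gripper_width: 0.692
gripper_force: 0.0
```

Emit:
move_arm:
  targets: "0.4 -0.9 0 0;0.4 -0.9 0 0;0.4 -0.9 0 0;0.4 -0.9 0 0;0.4 -0.9 0 0;0.4 -0.9 0 0;0.4 -0.9 0 0;0.4 -0.9 0 0;0.4 -0.9 0 0;0.4 -0.9 0 0"

```text
time_s: 21.28
tcp_pos: [0.4107, -0.8262, 0.2568]
ee_rot: [[-0.498, 0.864, 0.067], [0.866, 0.5, -0.01], [-0.042, 0.053, -0.998]]
wrist_force: [-0.4, -0.2, 0.9]
gripper_width: 0.685
gripper_force: 0.0
```

```bash
cat >> st.py <<'E'
t=np.array(s["ee_rot"])[:,2];R=np.array(s["ee_rot"]);tl=R.T@[0,0,-1];print("tilt deg",np.degrees(np.arccos(-t[2])).round(2),"tip world az",np.degrees(np.arctan2(t[1],t[0])).round(1),"tool y slope deg",np.degrees(np.arcsin(R[2,1])).round(2),"tool x slope deg",np.degrees(np.arcsin(R[2,0])).round(2),"TCP az",np.degrees(np.arctan2(s["tcp_pos"][1],s["tcp_pos"][0])).round(1))
E
python3 st.py
```

```text
21.2833 p [ 0.4107 -0.8262  0.2568] yaw 119.92 j [ -54.54   61.4    80.66   -2.9  -106.55  -96.37] eff [ 3.000e-02 -6.587e+01  2.196e+01  4.050e+00 -1.600e-01 -2.000e-02] F [-0.36 -0.21  0.94] M [0.06 0.01 0.05]
tilt deg 3.86 tip world az -8.6 tool y slope deg 3.02 tool x slope deg -2.41 TCP az -63.6
```

Emit:
move_arm:
  targets: "0.3 -0.95 0 0;0.3 -0.95 0 0;0.3 -0.95 0 0;0.3 -0.95 0 0;0.3 -0.95 0 0;0.3 -0.95 0 0;0.3 -0.95 0 0;0.3 -0.95 0 0;0.3 -0.95 0 0;0.3 -0.95 0 0"

```text
time_s: 22.12
tcp_pos: [0.4141, -0.9058, 0.1853]
ee_rot: [[-0.485, 0.866, 0.119], [0.855, 0.498, -0.142], [-0.183, 0.033, -0.983]]
wrist_force: [0.8, 0.9, 0.3]
gripper_width: 0.688
gripper_force: 0.0
```

```bash
python3 st.py
```

```text
22.1167 p [ 0.4141 -0.9058  0.1853] yaw 119.55 j [-56.58  66.46  80.65  -1.22 -93.58 -93.89] eff [ 1.100e-01 -6.980e+01  2.013e+01  4.280e+00  1.300e-01 -2.000e-02] F [0.8  0.88 0.31] M [0.22 0.1  0.01]
tilt deg 10.69 tip world az -50.0 tool y slope deg 1.9 tool x slope deg -10.52 TCP az -65.4
```

Emit:
move_arm:
  targets: "0.2 -0.98 0 0;0.2 -0.98 0 0;0.2 -0.98 0 0;0.2 -0.98 0 0;0.2 -0.98 0 0;0.2 -0.98 0 0;0.2 -0.98 0 0;0.2 -0.98 0 0;0.2 -0.98 0 0;0.2 -0.98 0 0"

```text
time_s: 22.95
tcp_pos: [0.3967, -0.9841, 0.1305]
ee_rot: [[-0.463, 0.87, 0.167], [0.824, 0.492, -0.282], [-0.328, 0.007, -0.945]]
wrist_force: [-0.4, 0.4, -0.6]
gripper_width: 0.69
gripper_force: 0.0
```

```bash
python3 st.py
```

```text
22.95 p [ 0.3967 -0.9841  0.1305] yaw 119.36 j [-5.939e+01  7.068e+01  8.060e+01 -3.000e-02 -8.079e+01 -9.118e+01] eff [ 1.700e-01 -7.183e+01  2.048e+01  4.410e+00  4.400e-01 -2.000e-02] F [-0.42  0.37 -0.57] M [ 0.6   0.18 -0.02]
tilt deg 19.12 tip world az -59.3 tool y slope deg 0.41 tool x slope deg -19.12 TCP az -68.0
```

The lean is now 19.1° with the closing axis level within 0.4°. I'll fit the kinematics to the logged poses and check the clearance and limits for the pick, insertion and lock.

```bash
cat > kin.py <<'E'
from h import *
from scipy.optimize import least_squares
from scipy.spatial.transform import Rotation as Ro
D=[((86.664,22.091,.382,-.03,-68.413),(.195,.593,.221)),((4.7,19.1,4.9,0,-75.9),(.6041,-.1107,.2844)),((2.91,24.39,7.67,.01,-73.35),(.6442,-.1273,.2473)),((2.95,25.77,4.05,.01,-68.36),(.6444,-.1269,.2068)),
((-53.96,56.09,73.05,-.01,-107.28),(.383,-.798,.2922)),((-57.91,62.05,80.65,.9,-104.37),(.3498,-.8672,.2568)),((-54.51,44.35,43.94,1.12,-85.43),(.3521,-.7793,.2592)),((-22.3,11,-23.92,-4.63,-56.48),(.3537,-.295,.1574)),((-21.65,18.46,-32.58,-6.65,-38.73),(.3511,-.2863,.0512)),((-54.54,61.4,80.66,-2.9,-106.55),(.4107,-.8262,.2568)),((-56.58,66.46,80.65,-1.22,-93.58),(.4141,-.9058,.1853)),((-59.39,70.68,80.60,-.03,-80.79),(.3967,-.9841,.1305))]
def fk(q,P,sg=1):
    L1,L2,d,c,h,e=P;q1,q2,q3,q4,q5=np.radians(q);th=q3-q2
    el=np.array([L1*np.sin(q2),0,h+L1*np.cos(q2)]);f=np.array([np.cos(th),0,np.sin(th)]);n=np.array([-np.sin(th),0,np.cos(th)])
    o5=el+L2*f+e*n
    R4=Ro.from_rotvec(sg*q4*f).as_matrix();l=R4@[0,1,0]
    t=Ro.from_rotvec(-q5*l).as_matrix()@f  # pitch theta+q5
    tcp=o5-d*l+c*t;Z=Ro.from_euler("z",q1).as_matrix()
    return Z@tcp,Z@t,Z@el,Z@o5
def res(P,sg):return np.concatenate([fk(q,P,sg)[0]-p for q,p in D])
best=min((least_squares(res,[.57,.42,.16,.33,.18,0],args=(sg,)) for sg in(1,-1)),key=lambda r:r.cost);sg=[s for s in(1,-1) if abs(least_squares(res,[.57,.42,.16,.33,.18,0],args=(s,)).cost-best.cost)<1e-12][0]
P=best.x
def ik(p,t,q0):
    lo=np.array([-179.8,-69.3,-61.3,-181,-171]);hi=np.array([179.8,118,80.6,117.6,-9.2])
    r=least_squares(lambda q:np.concatenate([(fk(q,P,sg)[0]-p)*10,fk(q,P,sg)[1]-t]),q0,bounds=(lo,hi),x_scale=10);return r.x,np.abs(r.fun).max()
def tool(az,al=19.1):a=np.radians(az);b=np.radians(al);return np.array([-np.sin(b)*np.cos(a),-np.sin(b)*np.sin(a),-np.cos(b)])
E
python3 - <<'E'
from kin import *
print(P.round(4),sg,"rms mm",1e3*np.sqrt(2*best.cost/36))
for nm,p,az in(("pick",(.352,-.283,.053),-60),("pick hi",(.352,-.283,.2),-60),("ins hi",(.644,-.127,.25),-73),("ins",(.644,-.127,.127),-73),("lock",(.644,-.127,.127),-118),("tray",(.351,-.283,.14),-118),("trayB",(.351,-.283,.14),-60)):
    q,e=ik(np.array(p),tool(az),[p[1]*60,20,0,0,-70]);_,_,el,o5=fk(q,P,sg);f=(o5-el)/np.linalg.norm(o5-el)
    print(nm,"err",e.round(4),"q",q.round(1),"j6~",round(az+90-q[0]),"elbow",el.round(3),"O5",o5.round(3))
q=D[3][0];print("contact pose O5",fk(q,P,sg)[3])
E
```

```text
[ 5.648e-01  4.218e-01  1.599e-01  3.065e-01  1.609e-01 -2.000e-04] -1 rms mm 0.13298860564599457
pick err 0.0 q [-26.   26.4 -19.  -12.1 -61.1] j6~ 56 elbow [ 0.226 -0.11   0.667] O5 [ 0.492 -0.24   0.366]
pick hi err 0.0 q [-25.9  16.3 -10.  -10.7 -79.9] j6~ 56 elbow [ 0.142 -0.069  0.703] O5 [ 0.483 -0.234  0.516]
ins hi err 0.0 q [ -5.9  30.   21.5 -17.5 -89.2] j6~ 23 elbow [ 0.281 -0.029  0.65 ] O5 [ 0.696 -0.072  0.587]
ins err 0.0 q [ -5.9  34.8  12.2 -18.1 -75.8] j6~ 23 elbow [ 0.321 -0.033  0.625] O5 [ 0.708 -0.074  0.463]
lock err 0.0 q [ -6.3  28.2   1.3 -21.1 -57.6] j6~ -22 elbow [ 0.265 -0.029  0.659] O5 [ 0.639 -0.07   0.468]
tray err 0.0 q [-32.7  13.8 -19.1 -22.  -60.6] j6~ 5 elbow [ 0.114 -0.073  0.709] O5 [ 0.411 -0.264  0.48 ]
trayB err 0.0 q [-26.   19.8 -14.4 -11.1 -72.1] j6~ 56 elbow [ 0.172 -0.084  0.692] O5 [ 0.485 -0.236  0.455]
contact pose O5 [0.63653643 0.03280248 0.51322346]
```

```bash
python3 - <<'E'
from h import *
Kt,Tt,t=load("top");Ks,Ts,s=load("scene")
gt=cv2.cvtColor(t,6)
for r in(5,30,50,70,80,88):print(r,gt[r,255:300:2])
for z in(0,.3,.5):print("top",z,[at(Kt,Tt,u,40,z).round(3)[:2].tolist() for u in(258,265,280)],"edge",at(Kt,Tt,300,85,0).round(3))
gs=cv2.cvtColor(s,6)
for r in(20,60,100,130,145):print("scene",r,gs[r,312:350:2])
# where would a vertical post at (x,y) show in both views
for x in(.75,.8,.85,.9):
  for y in(-.05,0):
    print(x,y,"scene",[proj(Ks,Ts,[x,y,z]).round(0).tolist() for z in(0,.3,.5)],"top",[proj(Kt,Tt,[x,y,z]).round(0).tolist() for z in(0,.3,.5)])
E
```

```text
5 [108 129 134 137 145 159 160 161 160 160 150 116 176 168 132 132 128 109
  18  22  24  23  24]
30 [127 136 146 146 147 150 149 147 141 138 114 133 183 170 134 134 133 109
  21  22  23  22  19]
50 [ 85  81  88 186 181 128 185 185 186 186 186 181 177 159 129 106  19  25
  22  20 128  99  96]
70 [163 157 156 172 180 123 183 182 184 184 184 183 185 176 133 132 129 115
 120 124 127 123 124]
80 [ 31 103 187 180 234 233 234 234 233 233 234 179  91  93  93  93  91  92
  91  91  93  94  91]
88 [57 46 53 50 45 43 44 44 43 41 42 43 49 50 48 46 48 55 61 59 52 59 62]
top 0 [[0.944, 0.035], [0.944, 0.016], [0.944, -0.025]] edge [ 0.815 -0.078  0.   ]
top 0.3 [[0.767, -0.017], [0.766, -0.03], [0.766, -0.058]] edge [ 0.815 -0.078  0.   ]
top 0.5 [[0.648, -0.052], [0.648, -0.061], [0.648, -0.08]] edge [ 0.815 -0.078  0.   ]
scene 20 [158 122  39  14 104  99 101 101 102 103 101  93  91 106  98  91  89  50
  47]
scene 60 [  2   4   0  23  18 104  99 100 101 105  94  93  78  85  37  26  17  59
  62]
scene 100 [ 5  4  0 25 19 97 97 96 97 86 86 88 20 22 33 35 33 34 33]
scene 130 [ 28  23  17  42  92  90
[... 348 characters left out ...]
 48.0], [218.0, -34.0]]
0.8 -0.05 scene [[341.0, 161.0], [345.0, 83.0], [349.0, 16.0]] top [[289.0, 90.0], [276.0, 23.0], [257.0, -68.0]]
0.8 0 scene [[328.0, 157.0], [330.0, 79.0], [332.0, 13.0]] top [[271.0, 91.0], [249.0, 23.0], [219.0, -68.0]]
0.85 -0.05 scene [[347.0, 154.0], [352.0, 76.0], [357.0, 10.0]] top [[289.0, 73.0], [276.0, -2.0], [258.0, -102.0]]
0.85 0 scene [[335.0, 149.0], [338.0, 72.0], [340.0, 7.0]] top [[271.0, 73.0], [249.0, -2.0], [220.0, -102.0]]
0.9 -0.05 scene [[353.0, 146.0], [359.0, 69.0], [364.0, 4.0]] top [[289.0, 55.0], [276.0, -26.0], [258.0, -135.0]]
0.9 0 scene [[341.0, 142.0], [345.0, 66.0], [348.0, 1.0]] top [[271.0, 55.0], [250.0, -26.0], [221.0, -135.0]]
```

The model fits to 0.13 mm. In the leaned pose the wrist joint sits at y ≈ -0.07, clear of both the monitor and the post. I'm going back to pick up the stopper, turning +180°.

Emit:
move_arm:
  targets: "0 0.9 0.5 1;0 0.9 0.5 1;0 0.9 0.5 1;0 0.9 0.5 1;0 0.9 0.5 1;0 0.9 0.5 1;0 0.9 0.5 1;0 0.9 0.5 1;0 0.9 0.5 1;0 0.9 0.2 1"

```text
time_s: 23.78
tcp_pos: [0.3973, -0.7626, 0.25]
ee_rot: [[-0.927, 0.191, 0.323], [0.182, 0.982, -0.06], [-0.329, 0.003, -0.944]]
wrist_force: [0.5, 0.3, 0.8]
gripper_width: 0.69
gripper_force: 0.0
```

Emit:
move_arm:
  targets: "0 0.9 0 1;0 0.9 0 1;0 0.9 0 1;0 0.9 0 1;0 0.9 0 1;0 0.9 0 1;0 0.9 0 1;0 0.9 0 1;0 0.9 0 1;0 0.9 0 1"

```text
time_s: 24.62
tcp_pos: [0.3972, -0.537, 0.247]
ee_rot: [[-0.736, -0.629, 0.25], [-0.593, 0.778, 0.209], [-0.326, 0.006, -0.945]]
wrist_force: [1.3, -0.6, 0.0]
gripper_width: 0.692
gripper_force: 0.0
```

Emit:
move_arm:
  targets: "-0.2 0.9 0 1;-0.2 0.9 0 1;-0.2 0.9 0 1;-0.2 0.9 0 1;-0.2 0.9 0 1;-0.2 0.9 0 1;-0.2 0.9 0 1;-0.2 0.9 0 1;-0.2 0.9 0 1;0 0 0 1"

```text
time_s: 25.45
tcp_pos: [0.3515, -0.3324, 0.2478]
ee_rot: [[-0.017, -1.0, 0.0], [-0.945, 0.016, 0.326], [-0.326, 0.005, -0.945]]
wrist_force: [-0.3, 0.1, 0.4]
gripper_width: 0.693
gripper_force: 0.0
```

Emit:
move_arm:
  targets: "0 0 0 1;0 0 0 1;0 0 0 1;0 0 0 1;0 0 0 1;0 0 0 1;0 0 0 0;0 0 0 0"

```text
time_s: 26.12
tcp_pos: [0.3527, -0.3351, 0.2467]
ee_rot: [[0.451, -0.878, -0.162], [-0.831, -0.479, 0.282], [-0.325, 0.007, -0.946]]
wrist_force: [-1.0, -0.5, 0.8]
gripper_width: 0.687
gripper_force: 0.0
```

```bash
python3 st.py; python3 - <<'E'
from h import *
s,K,T,_=wshot("w4");p0=[.3526,-.2834,.005,120]
Kt=capture("top");np.savez("top4.npz",K=[Kt[k] for k in("fx","fy","cx","cy")],T=Kt["world_from_camera"],im=Kt["image"])
print("w4 px",proj(K,T,[*p0[:2],.05]))
for v in(["w4"],["top4"]):
    try:print(v,fit(v,p0,50,.005))
    except Exception as e:print(v,e)
E
```

```text
26.1167 p [ 0.3527 -0.3351  0.2467] yaw -61.49 j [-30.63  17.61  -1.54  -9.23 -87.55  60.96] eff [  0.27 -34.44  18.31   3.88  -0.51   0.07] F [-0.96 -0.51  0.8 ] M [-0.52 -0.36  0.02]
tilt deg 18.98 tip world az 119.9 tool y slope deg 0.42 tool x slope deg -18.98 TCP az -43.5
w4 px [302.60102813 165.48231462]
['w4'] (array([  0.35219212,  -0.28243747, 116.23470259]), np.float64(0.12358538806438446))
['top4'] (array([  0.36626486,  -0.2704732 , 170.27903025]), np.float64(9.901163101196289))
```

Emit:
move_arm:
  targets: "-0.04 0.8 -0.5 0.3;-0.05 0.8 -0.8 0;-0.05 0.72 -0.8 0;0 0 -0.9 0;0 0 -0.9 0;0 0 -0.9 0;0 0 -0.9 0;0 0 -0.9 0;0 0 -0.7 0;0 0 -0.49 0"

```text
time_s: 27.05
tcp_pos: [0.3481, -0.277, 0.0505]
ee_rot: [[0.472, -0.865, -0.171], [-0.819, -0.501, 0.279], [-0.327, 0.008, -0.945]]
wrist_force: [-0.8, -0.4, 0.8]
gripper_width: 0.691
gripper_force: 0.0
```

Emit:
move_arm:
  targets: "0 0 0 0;0 0 0 0;0 0 0 0;0 0 0 0;0 0 0 0;0 0 0 0;0 0 0 0;0 0 0 0;0 0 0 0;0 0 0 0"
  gripper: 10

```text
time_s: 27.88
tcp_pos: [0.3491, -0.2772, 0.0524]
ee_rot: [[0.474, -0.864, -0.17], [-0.818, -0.504, 0.278], [-0.325, 0.007, -0.946]]
wrist_force: [0.2, -0.6, 3.8]
gripper_width: 0.25
gripper_force: 29.8
```

```bash
python3 st.py
```

```text
27.8833 p [ 0.3491 -0.2772  0.0524] yaw -59.88 j [-25.27  26.02 -19.95 -11.82 -60.62  62.78] eff [-2.200e-01 -3.476e+01  1.201e+01  2.610e+00 -1.900e-01  2.000e-02] F [ 0.24 -0.56  3.79] M [-0.11 -0.27 -0.05]
tilt deg 19.0 tip world az 121.5 tool y slope deg 0.41 tool x slope deg -18.99 TCP az -38.5
```

Emit:
move_arm:
  targets: "0 0 0.5 0;0 0 0.9 0;0 0 0.9 0;0 0 0.9 0;0 0 0.9 0;0 0 0.9 0;0 0 0.9 0;0.3 0.2 0.9 0;0.7 0.4 0.9 0;0.9 0.5 0.3 0"

```text
time_s: 28.72
tcp_pos: [0.3969, -0.2504, 0.2551]
ee_rot: [[0.474, -0.865, -0.166], [-0.82, -0.502, 0.275], [-0.321, 0.005, -0.947]]
wrist_force: [0.4, -0.5, -1.0]
gripper_width: 0.249
gripper_force: 29.8
```

Emit:
move_arm:
  targets: "0.98 0.52 0 -0.3;0.98 0.52 0 -0.3;0.98 0.52 0 -0.3;0.98 0.52 0 -0.3;0.98 0.52 0 -0.3;0.98 0.52 0 -0.3;0.98 0.52 0 -0.3;0.98 0.52 0 -0.3;0.98 0.52 0 -0.22;0.6 0.3 0 0"

```text
time_s: 29.55
tcp_pos: [0.6334, -0.1235, 0.2505]
ee_rot: [[0.276, -0.956, -0.104], [-0.904, -0.295, 0.31], [-0.327, 0.008, -0.945]]
wrist_force: [0.1, -0.3, 0.2]
gripper_width: 0.254
gripper_force: 29.8
```

Emit:
move_arm:
  targets: "0 0 0 0;0 0 0 0;0 0 0 0"

```text
time_s: 29.8
tcp_pos: [0.6311, -0.1253, 0.2512]
ee_rot: [[0.276, -0.956, -0.105], [-0.904, -0.295, 0.309], [-0.327, 0.009, -0.945]]
wrist_force: [0.1, -0.5, -1.2]
gripper_width: 0.25
gripper_force: 29.8
```

```bash
python3 st.py
```

```text
29.8 p [ 0.6311 -0.1253  0.2512] yaw -73.04 j [ -5.75  28.91  19.73 -17.31 -88.99  24.35] eff [ 4.600e-01 -4.557e+01  1.987e+01  3.660e+00 -2.600e-01  1.000e-02] F [ 0.06 -0.55 -1.21] M [-0.61 -0.24  0.  ]
tilt deg 19.06 tip world az 108.7 tool y slope deg 0.53 tool x slope deg -19.06 TCP az -11.2
```

Emit:
move_arm:
  targets: "0.22 0.08 -0.4 0;0.22 0.07 -0.5 0;0 0 -0.5 0;0 0 -0.5 0;0 0 -0.5 0;0 0 -0.5 0;0 0 -0.35 0;0 0 -0.2 0;0 0 0 0;0 0 0 0"

```text
time_s: 30.63
tcp_pos: [0.643, -0.1215, 0.1658]
ee_rot: [[0.276, -0.956, -0.103], [-0.904, -0.295, 0.309], [-0.326, 0.007, -0.945]]
wrist_force: [0.2, -0.7, -0.2]
gripper_width: 0.249
gripper_force: 29.8
```

```bash
python3 st.py; python3 - <<'E'
from kin import *
q=np.array(sense()["joints"])[:5];print([np.round(v,3) for v in fk(q,P,sg)])
E
```

```text
30.6333 p [ 0.643  -0.1215  0.1658] yaw -73.0 j [ -5.36  32.9   14.46 -17.62 -79.93  26.82] eff [ 0.000e+00 -4.760e+01  1.835e+01  3.450e+00 -3.000e-01  1.000e-02] F [ 0.19 -0.71 -0.19] M [-0.67 -0.31  0.  ]
tilt deg 19.0 tip world az 108.4 tool y slope deg 0.42 tool x slope deg -19.0 TCP az -10.7
[array([ 0.643, -0.122,  0.166]), array([-0.103,  0.309, -0.945]), array([ 0.305, -0.029,  0.635]), array([ 0.704, -0.066,  0.501])]
```

Well below the old contact height and no arm contact. Going on in small steps into the neck.

Emit:
move_arm:
  targets: "0 0 -0.2 0;0 0 -0.2 0;0 0 -0.2 0;0 0 0 0"

```text
time_s: 30.97
tcp_pos: [0.6422, -0.1211, 0.1494]
ee_rot: [[0.275, -0.956, -0.105], [-0.904, -0.295, 0.31], [-0.327, 0.009, -0.945]]
wrist_force: [-0.6, 0.8, -1.6]
gripper_width: 0.252
gripper_force: 29.8
```

Emit:
move_arm:
  targets: "0 0 -0.15 0;0 0 -0.1 0;0 0 0 0"

```text
time_s: 31.22
tcp_pos: [0.6425, -0.1213, 0.1437]
ee_rot: [[0.276, -0.956, -0.104], [-0.904, -0.295, 0.31], [-0.327, 0.008, -0.945]]
wrist_force: [-0.2, 0.1, -1.5]
gripper_width: 0.25
gripper_force: 29.8
```

```bash
python3 st.py
```

```text
31.2167 p [ 0.6425 -0.1213  0.1437] yaw -73.03 j [ -5.37  33.89  12.99 -17.8  -77.67  27.57] eff [-6.000e-02 -4.949e+01  1.874e+01  3.570e+00 -2.700e-01  2.000e-02] F [-0.18  0.08 -1.45] M [-0.68 -0.33 -0.  ]
tilt deg 19.07 tip world az 108.5 tool y slope deg 0.48 tool x slope deg -19.06 TCP az -10.7
```

Emit:
move_arm:
  targets: "0 0 -0.1 0;0 0 -0.1 0;0 0 0 0"

```text
time_s: 31.47
tcp_pos: [0.6426, -0.1213, 0.1389]
ee_rot: [[0.276, -0.956, -0.104], [-0.904, -0.295, 0.31], [-0.326, 0.008, -0.945]]
wrist_force: [0.4, 0.4, -1.3]
gripper_width: 0.248
gripper_force: 29.8
```

Emit:
move_arm:
  targets: "0 0 -0.1 0;0 0 -0.1 0;0 0 0 0"

```text
time_s: 31.72
tcp_pos: [0.6426, -0.1212, 0.1338]
ee_rot: [[0.276, -0.956, -0.103], [-0.904, -0.295, 0.31], [-0.326, 0.008, -0.945]]
wrist_force: [0.0, 1.0, -1.5]
gripper_width: 0.249
gripper_force: 29.8
```

Emit:
move_arm:
  targets: "0 0 -0.1 0;0 0 -0.06 0;0 0 0 0"

```text
time_s: 31.97
tcp_pos: [0.6427, -0.1211, 0.1306]
ee_rot: [[0.276, -0.955, -0.103], [-0.904, -0.295, 0.31], [-0.326, 0.008, -0.945]]
wrist_force: [-1.3, 1.8, 1.0]
gripper_width: 0.249
gripper_force: 29.8
```

Emit:
move_arm:
  targets: "0 0 -0.06 0;0 0 0 0;0 0 0 0"

```text
time_s: 32.22
tcp_pos: [0.6427, -0.1211, 0.1305]
ee_rot: [[0.277, -0.955, -0.103], [-0.904, -0.296, 0.31], [-0.326, 0.007, -0.945]]
wrist_force: [-3.1, 2.7, 5.2]
gripper_width: 0.249
gripper_force: 29.8
```

It is seated, with an upward force of 5 N at the expected height. Now the clockwise turn, keeping the stopper's axis fixed.

Emit:
move_arm:
  targets: "0.02 0 0 -0.6;0.02 0 0 -0.7;0.02 0 0 -0.7;0.02 0 0 -0.7;0.02 0 0 -0.7;0 0 0 0"

```text
time_s: 32.72
tcp_pos: [0.6456, -0.1209, 0.1305]
ee_rot: [[-0.0, -1.0, -0.005], [-0.945, -0.001, 0.326], [-0.326, 0.005, -0.945]]
wrist_force: [-0.4, 3.3, 5.4]
gripper_width: 0.244
gripper_force: 29.9
```

```bash
python3 st.py
```

```text
32.7167 p [ 0.6456 -0.1209  0.1305] yaw -90.02 j [ -6.18  32.31   8.93 -20.14 -70.24  13.68] eff [ -1.94 -43.7   16.59   4.04   0.55  -0.18] F [-0.43  3.31  5.4 ] M [ 0.79  0.25 -0.  ]
tilt deg 19.06 tip world az 90.9 tool y slope deg 0.29 tool x slope deg -19.05 TCP az -10.6
```

Emit:
move_arm:
  targets: "0.02 0 0 -0.8;0.02 0 0 -0.8;0.02 0 0 -0.8;0.02 -0.01 0 -0.8;0.01 -0.01 0 -0.8;0.01 0 0 -0.8;0.01 0 0 -0.8;0 0 0 0"

```text
time_s: 33.38
tcp_pos: [0.6487, -0.1216, 0.1304]
ee_rot: [[-0.442, -0.884, 0.149], [-0.835, 0.467, 0.291], [-0.327, 0.004, -0.945]]
wrist_force: [-0.5, 2.7, 4.8]
gripper_width: 0.247
gripper_force: 29.9
```

```bash
python3 st.py
```

```text
33.3833 p [ 0.6487 -0.1216  0.1304] yaw -117.92 j [ -5.75  28.34   2.09 -20.94 -58.35 -11.88] eff [ -1.37 -40.61  15.96   3.75   0.5   -0.26] F [-0.52  2.68  4.84] M [0.64 0.14 0.07]
tilt deg 19.07 tip world az 62.9 tool y slope deg 0.25 tool x slope deg -19.07 TCP az -10.6
```

Emit:
move_arm:
  targets: "0 0 0.1 0;0 0 0.1 0;0 0 0.1 0;0 0 0.1 0;0 0 0.1 0;0 0 0 0"

```text
time_s: 33.88
tcp_pos: [0.6477, -0.1222, 0.1409]
ee_rot: [[-0.444, -0.884, 0.145], [-0.835, 0.467, 0.291], [-0.325, 0.009, -0.946]]
wrist_force: [0.4, 0.5, -5.7]
gripper_width: 0.251
gripper_force: 29.9
```

```bash
python3 st.py
```

```text
33.8833 p [ 0.6477 -0.1222  0.1409] yaw -118.02 j [ -5.79  27.8    2.74 -20.64 -59.72 -12.47] eff [ 2.000e-02 -4.626e+01  1.974e+01  3.530e+00  1.600e-01 -0.000e+00] F [ 0.43  0.49 -5.72] M [-0.99  0.37 -0.01]
tilt deg 18.98 tip world az 63.6 tool y slope deg 0.5 tool x slope deg -18.97 TCP az -10.7
```

The jar hangs from the stopper: -5.7 N, with no sideways load. Raising it clear.

Emit:
move_arm:
  targets: "0 0 0.3 0;0 0 0.5 0;0 0 0.5 0;0 0 0.6 0;0 0 0.6 0;0 0 0.6 0;0 0 0.5 0;0 0 0.4 0;0 0 0.2 0;0 0 0 0"

```text
time_s: 34.72
tcp_pos: [0.6486, -0.122, 0.2485]
ee_rot: [[-0.443, -0.884, 0.149], [-0.835, 0.467, 0.291], [-0.327, 0.004, -0.945]]
wrist_force: [0.4, -0.6, -5.4]
gripper_width: 0.246
gripper_force: 29.9
```

Emit:
move_arm:
  targets: "-0.2 -0.1 0 0;-0.4 -0.2 0 0;-0.6 -0.3 0 0;-0.8 -0.42 0 0;-0.9 -0.47 0 0;-0.9 -0.47 0 0;-0.9 -0.47 0 0;-0.9 -0.47 0 0;-0.9 -0.47 0 0;-0.9 -0.47 0 0"

```text
time_s: 35.55
tcp_pos: [0.4605, -0.2183, 0.2457]
ee_rot: [[-0.445, -0.884, 0.145], [-0.834, 0.468, 0.292], [-0.326, 0.009, -0.945]]
wrist_force: [-0.2, -0.2, -5.9]
gripper_width: 0.246
gripper_force: 29.9
```

Emit:
move_arm:
  targets: "-0.9 -0.47 0 0;-0.9 -0.47 0 0;-0.8 -0.42 0 0;-0.7 -0.37 0 0;-0.5 -0.28 0 0;-0.3 -0.2 0 0;-0.2 -0.1 0 0;0 0 0 0;0 0 0 0;0 0 0 0"

```text
time_s: 36.38
tcp_pos: [0.3561, -0.2754, 0.2464]
ee_rot: [[-0.443, -0.884, 0.146], [-0.835, 0.467, 0.292], [-0.326, 0.007, -0.945]]
wrist_force: [1.0, 0.2, -5.5]
gripper_width: 0.249
gripper_force: 29.9
```

```bash
python3 st.py; python3 - <<'E'
from h import *
s,K,T,_=wshot("w5")
im=load("w5")[2];top=capture("top")["image"]
hsv=cv2.cvtColor(im,cv2.COLOR_BGR2HSV)
# tray corners as the camera sees them if centre is (.351,-.282), yaw 4
a=np.radians(4)
for sx,sy in((1,1),(1,-1),(-1,-1),(-1,1)):
    c=np.array([.351,-.282])+.065*np.array([sx*np.cos(a)-sy*np.sin(a),sx*np.sin(a)+sy*np.cos(a)]);print(proj(K,T,[*c,.018]).round(0))
E
```

```text
36.3833 p [ 0.3561 -0.2754  0.2464] yaw -117.97 j [-31.25   7.36 -11.1  -19.77 -74.08   9.24] eff [-2.700e-01 -2.831e+01  2.076e+01  3.760e+00 -1.800e-01  1.000e-02] F [ 1.05  0.18 -5.54] M [-0.93  0.44 -0.01]
tilt deg 19.04 tip world az 63.4 tool y slope deg 0.41 tool x slope deg -19.04 TCP az -37.7
[308. 178.]
[251. 102.]
[341.  38.]
[389. 133.]
```

Emit:
move_arm:
  targets: "-0.09 -0.05 -0.4 0;0 0 -0.6 0;0 0 -0.7 0;0 0 -0.7 0;0 0 -0.6 0;0 0 -0.5 0;0 0 -0.3 0;0 0 -0.2 0;0 0 0 0;0 0 0 0"

```text
time_s: 37.32
tcp_pos: [0.3536, -0.2771, 0.1466]
ee_rot: [[-0.444, -0.884, 0.146], [-0.835, 0.467, 0.291], [-0.326, 0.007, -0.945]]
wrist_force: [-0.6, 1.4, -5.4]
gripper_width: 0.251
gripper_force: 29.9
```

```bash
python3 st.py
```

```text
37.3167 p [ 0.3536 -0.2771  0.1466] yaw -117.98 j [-31.81  13.25 -18.84 -21.67 -61.47  14.94] eff [-2.000e-02 -3.055e+01  1.764e+01  3.200e+00 -3.200e-01  1.000e-02] F [-0.62  1.43 -5.38] M [-1.    0.46  0.01]
tilt deg 19.01 tip world az 63.3 tool y slope deg 0.4 tool x slope deg -19.0 TCP az -38.1
```

Emit:
move_arm:
  targets: "0 0 -0.1 0;0 0 -0.08 0;0 0 -0.08 0;0 0 -0.08 0;0 0 -0.06 0;0 0 0 0"

```text
time_s: 37.82
tcp_pos: [0.3531, -0.2767, 0.1361]
ee_rot: [[-0.444, -0.884, 0.146], [-0.835, 0.467, 0.292], [-0.326, 0.008, -0.945]]
wrist_force: [0.9, 0.1, -5.2]
gripper_width: 0.25
gripper_force: 29.9
```

```bash
python3 st.py
```

```text
37.8167 p [ 0.3531 -0.2767  0.1361] yaw -118.02 j [-31.86  14.01 -19.52 -21.98 -60.21  15.56] eff [-2.000e-02 -3.168e+01  1.781e+01  3.250e+00 -2.600e-01  2.000e-02] F [ 0.94  0.08 -5.22] M [-1.    0.51  0.06]
tilt deg 19.04 tip world az 63.5 tool y slope deg 0.47 tool x slope deg -19.03 TCP az -38.1
```

Emit:
move_arm:
  targets: "0 0 -0.05 0;0 0 -0.05 0;0 0 -0.05 0;0 0 0 0;0 0 0 0"

```text
time_s: 38.23
tcp_pos: [0.3533, -0.2769, 0.1326]
ee_rot: [[-0.444, -0.884, 0.146], [-0.835, 0.467, 0.292], [-0.326, 0.008, -0.945]]
wrist_force: [-0.3, 0.6, -6.0]
gripper_width: 0.249
gripper_force: 29.9
```

Emit:
move_arm:
  targets: "0 0 -0.04 0;0 0 -0.04 0;0 0 0 0;0 0 0 0"

```text
time_s: 38.57
tcp_pos: [0.3533, -0.2769, 0.1307]
ee_rot: [[-0.444, -0.884, 0.146], [-0.835, 0.467, 0.292], [-0.326, 0.008, -0.945]]
wrist_force: [-0.7, -0.2, -5.1]
gripper_width: 0.25
gripper_force: 29.9
```

Emit:
move_arm:
  targets: "0 0 -0.04 0;0 0 -0.04 0;0 0 0 0;0 0 0 0"

```text
time_s: 38.9
tcp_pos: [0.3537, -0.2769, 0.1293]
ee_rot: [[-0.443, -0.884, 0.147], [-0.835, 0.467, 0.291], [-0.326, 0.006, -0.945]]
wrist_force: [-0.5, 1.9, 1.1]
gripper_width: 0.254
gripper_force: 29.9
```

Emit:
move_arm:
  targets: "0 0 -0.04 0;0 0 0 0;0 0 0 0"

```text
time_s: 39.15
tcp_pos: [0.3537, -0.2768, 0.1283]
ee_rot: [[-0.443, -0.884, 0.147], [-0.835, 0.467, 0.291], [-0.326, 0.007, -0.945]]
wrist_force: [0.9, 3.0, 4.2]
gripper_width: 0.247
gripper_force: 29.9
```

The jar stands on the tray floor, with the force now +4 N upward. Releasing and backing off along the tool axis.

Emit:
move_arm:
  targets: "0 0 0 0;0 0 0 0;0 0 0 0;0 0 0 0;0 0 0 0;0 0 0 0;0 0 0 0"
  gripper: 60

```text
time_s: 39.73
tcp_pos: [0.3533, -0.2769, 0.1276]
ee_rot: [[-0.444, -0.884, 0.146], [-0.835, 0.467, 0.291], [-0.326, 0.008, -0.945]]
wrist_force: [-0.4, 0.0, 0.8]
gripper_width: 0.654
gripper_force: 0.0
```

Emit:
move_arm:
  targets: "-0.05 -0.1 0.3 0;-0.1 -0.2 0.6 0;-0.15 -0.29 0.9 0;-0.15 -0.29 0.9 0;-0.15 -0.29 0.9 0;-0.15 -0.29 0.9 0;0 0 0 0;0 0 0 0"

```text
time_s: 40.4
tcp_pos: [0.3349, -0.3141, 0.2418]
ee_rot: [[-0.444, -0.884, 0.149], [-0.835, 0.468, 0.289], [-0.325, 0.004, -0.946]]
wrist_force: [-0.2, 0.4, -0.7]
gripper_width: 0.689
gripper_force: 0.0
```

```bash
python3 st.py; python3 - <<'E'
from h import *
s,K,T,_=wshot("w6");c=capture("scene");np.savez("s6.npz",K=[c[k] for k in("fx","fy","cx","cy")],T=c["world_from_camera"],im=c["image"])
c=capture("top");np.savez("t6.npz",K=[c[k] for k in("fx","fy","cx","cy")],T=c["world_from_camera"],im=c["image"])
for v in(["w6"],["s6"]):
    try:print(v,fit(v,[.351,-.282,.081,62],50))
    except Exception as e:print(v,e)
K,T,a=load("scene");b=load("s6")[2]
for nm,(x,y,w,h) in dict(reel=(280,215,22,22),flux=(282,232,14,30)).items():
    r=cv2.matchTemplate(b[y-10:y+h+10,x-10:x+w+10],a[y:y+h,x:x+w],cv2.TM_CCOEFF_NORMED);_,v,_,l=cv2.minMaxLoc(r);print(nm,round(v,3),np.array(l)-10)
E
```

```text
40.4 p [ 0.3349 -0.3141  0.2418] yaw -117.98 j [-36.62   9.21  -9.66 -19.39 -75.18  14.35] eff [-2.200e-01 -2.824e+01  1.950e+01  3.680e+00 -1.300e-01  1.000e-02] F [-0.21  0.38 -0.72] M [-0.52  0.28  0.01]
tilt deg 18.98 tip world az 62.7 tool y slope deg 0.22 tool x slope deg -18.98 TCP az -43.2
['w6'] (array([ 0.35271584, -0.2763184 ,  0.06836897, 62.4567707 ]), np.float64(0.04482720047235489))
['s6'] (array([ 0.3521517 , -0.28218513,  0.07657349, 53.47374242]), np.float64(0.24035990238189697))
reel 0.999 [0 0]
flux 0.945 [0 0]
```

Emit:
move_arm:
  targets: "-0.8 0.4 0.8 0;-0.8 0.4 0.8 0;0 0 0.4 0;0 0 0 0;0 0 0 0;0 0 0 0"

```text
time_s: 41.05
tcp_pos: [0.2947, -0.293, 0.2888]
ee_rot: [[-0.444, -0.884, 0.144], [-0.834, 0.467, 0.293], [-0.327, 0.01, -0.945]]
wrist_force: [-0.5, -0.4, -0.2]
gripper_width: 0.687
gripper_force: 0.0
```

```bash
python3 - <<'E'
from h import *
s,K,T,_=wshot("w7");print(s["tcp_pos"])
for v,z in((["w6","w7"],None),(["w6"],.081),(["w7"],.081)):print(v,fit(v,[.351,-.282,.081,62],70,z))
E
```

```text
[ 0.29473092 -0.29298638  0.28878663]
['w6', 'w7'] (array([ 0.35238153, -0.27864055,  0.07034489, 61.99017691]), np.float64(0.07624773681163788))
['w6'] (array([ 0.34980736, -0.28208461, 61.55363783]), np.float64(0.11414384841918945))
['w7'] (array([ 0.3495502 , -0.28215774, 57.87102904]), np.float64(0.1371379941701889))
```

The stopper and jar stand at (0.350,-0.282), at the tray's centre. The reel and flux bottle haven't moved. Handing in.

```bash
python3 -c "
from station import *
print(finish_job())"
```

```text
the job is handed in; nothing more can be done
None
```

I've handed the job in with the jar closed, locked, and standing released at the tray's centre; no verdict came back, the forearm pressed on the monitor at an estimated 24 N (37 N at most) on the first descent, and I then did the job with the tool leaning 19°.

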